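# Load the handle-drilling jig

## Robot

A 6-joint arm with a two-finger parallel gripper is mounted at the origin on the work surface. World frame = base frame: x ahead of the robot, y to its left, z up, the work surface at z = 0. Lengths are in m, angles in rad, forces in N, time in s.
With the tool pointing down it reaches from about 0.375 to 0.9 m from the base axis. Payload 3.1 kg.
Tool frame: the origin (TCP) lies midway between the tips of the shut fingers; the grasp point (between the pads) lies 19 mm behind it (manip.grip_depth is the distance from the TCP to the grasp point, in m); z points along the fingers, y is the line along which they close (so a half turn about z gives the same grasp; the last joint's range is limited). The gripper opens to 85 mm and grips with 20 to 120 N. Pads are 22 mm wide; open, the fingers measure 114 mm over their backs; the gripper's body (76 mm by 85 mm) begins 54 mm behind the grasp point. The pads swing forward as they close: fully open they stand 13 mm farther back than shut.
Start: joints at [-1.417, 0.527, 1.433, -0, 1.181, -0.178], TCP at [0.204, -0.591, 0.231] pointing down, gripper open.
Joint ranges: [-3.08, 3.08], [-0.75, 2.2], [0.22, 2.44], [-1.43, 4.57], [0, 2.65], [-2.85, 2.85]. Speed limits (rad/s): [2.79, 2.79, 3.14, 3.14, 3.14, 3.14].

## Interface

Orientations are given as a unit quaternion [x, y, z, w].
In Python, from station import telemetry, snapshot, manip gives the robot as it stands. The module is installed in compiled form; this text tells all that it offers.
- The arm moves only by the shell command python3 -m crank 'ROWS' [OPENING] [FORCE]. ROWS is text: rows parted by semicolons, each of 6 numbers parted by spaces: the shift along the tool's x, y, z as a fraction of full scale, then the turn, a rotation vector about the tool's x, y, z as a fraction of full scale. A call has exactly 5 rows; each row shifts and turns the commanded pose from where the row before left it, along the tool's axes as they then stand; what a row does not reach is not made up. Full scale, the value 1, is 4 cm for a shift and 90 degrees for a turn. A row lasts 1/10 s, in which the tool goes at most 50 mm and 8.59 degrees, less where a joint would pass 70% of its speed; a pose out of reach is approached as far as the arm can. A call with a number of a shift or a turn outside -1 to 1 is refused whole. A call with a gripper value outside its range is refused whole. OPENING is the opening, from -1 (shut) to 1 (fully open), set as the call begins (- or left out, the last holds). The fingers move at their own pace and stop on an object; FORCE is the grip in N (left out, the last holds). Time passes only in rows, so rows that do not move let the fingers close, or fill a call up. It gives the time, the measured TCP pose, the force, the opening and the grip force at its end, in the units of the state.
- telemetry.sense(): the state, without advancing time (a new reading comes with each control period).
- snapshot(name): name is "side" or "top"; returns a dict with "image" (420x560x3 uint8, red, green, blue), "depth" (420x560 float32, m along the optical axis (not along the pixel's ray), 0 where there is no reading), "camera_matrix" (3x3 intrinsics, pixels), "k1" (the pictures are not rectified: a ray, as slopes to the right and down, at radius r is drawn at 1 + k1 r^2 times it, then the intrinsics apply), "rvec" (rotation vector, rad) and "tvec" (3), from world to camera coordinates, as OpenCV has them. Camera axes: x right, y down, z forward; pixel columns grow to the right and rows downward; lengths in m; the calibration is good to about 2 mm. A picture is of the moment at which its call begins.
- manip.sign_off(): hands the job in; it is judged then, once.
The state is a dict: "t": time; "q": joint angles; "qd": joint speeds; "tau": joint torques, N m; "tcp_pos": TCP position; "tool_rot": TCP orientation; "force": force on the tool from outside, world axes, zero at the start; "ft_torque": the same for the moment, N m; "finger_gap": opening from 0.0 (shut) to 1.0 (fully open); "gripper_force": force on a finger pad.
Only numpy, scipy, OpenCV 4.12 (cv2) and the standard library are available. Lean on these libraries where they do the work, as an engineer would, in place of code of your own. Each camera call takes 0.05 s, during which the arm holds its last target. There are 200 camera calls.

## Task

Get the drilling jig ready: roll each hexagonal handle blank on the mat until its pencil-marked flat faces straight up and lay it in a cradle of the jig, one blank to a cradle, with the mark still up. When all the blanks are in, wind the crank clockwise until it stops, so that the clamp bar has pushed them all home against the end stop, and slide the drill plate along its runners until it drops flat into its pocket over the blanks. Leave the other things on the bench where they are.

Things in the scene. Friction and masses are not known exactly. Their poses are not given: they have to be found in the camera images.
- jig: wooden drilling jig, fixed to the bench, 306 (x) x 270 (y) x 100 mm high. Origin on the bench under the middle cradle; x runs across the cradles, y along them towards the crank end, z up. Base board 30 mm high, y -90 to +180 mm. Two notched saddles, 18 mm thick, at y = -48 and +38 mm form three cradles 76 mm apart; between them (y -39 to +29 mm) fingers have room down to the base board
- cradle1 (a point): middle of the floor of the cradle at jig x = -76 mm, 45 mm above the bench (jig y -5 mm). Sides slope outward at 60 degrees up to 59 mm high, so a blank lying on a flat along the jig's y nests and centres itself; its middle is then 65 mm, its top 85 mm above the bench. A blank home at the stop has its middle over this point; it may be laid in 0 to 23 mm towards +y of it
- cradle2 (a point): the same for the middle cradle, at jig x = 0
- cradle3 (a point): the same for the cradle at jig x = +76 mm
- bar_face (a point): middle of the clamp bar's face, 66 mm above the bench (the bar is 49 to 83 mm high and spans all cradles); at jig y = +83.6 mm when wide open and +59.6 mm when the crank is fully wound. The end stop that it faces has its face at jig y = -70 mm and is 85 mm high
- runner (a point): middle of the top of the jig's two runners at the pocket's +y edge, 94 mm above the bench. The runners lie at jig x = +-135 mm (20 mm wide, inner faces at +-125 mm) along the whole jig; outside them are fences 100 mm high, inner faces at +-145 mm. The pocket is cut 5 mm deep into both runners and is 64 mm long in y
- pocket (a point): middle of the pocket, on its floor, 89 mm above the bench (the plate's origin lies here when seated)
- blank1: hexagonal beech prism, 130 mm long, 40 mm across flats (46 across corners, flats 23 wide), 0.15 kg. Origin at its middle; y along its length, z out of the marked flat, which has a pencilled cross (100 mm line along it, short stroke across); the other flats are bare. Starts on the mat with the mark sideways or underneath; each 60 degree roll shifts it 23 mm. May be absent (None)
- blank2: another handle blank, the same as blank1 (the mark may start on another side). May be absent (None).
- blank3: another handle blank, the same as blank1 (the mark may start on another side). May be absent (None).
- blank4: another handle blank, the same as blank1 (the mark may start on another side). May be absent (None).
- plate: aluminium drill plate 283 x 60 x 8 mm, 0.36 kg, with three small steel guide bushes and a bar handle. Origin at the centre of its underside, x along its length. Starts across the runners at the crank end (94 mm above the bench, middle at jig y 113 to 142 mm), 3.5 mm play at each end; the fences alone do not keep it square. Seated in the pocket its underside is at 89 mm, 4 mm clear of the blanks
- plate_handle (a point): the plate's wooden handle, an upright bar 70 mm long (along the plate's x), 18 mm wide and 32 mm tall, standing on the plate; the point is at its middle, 24 mm above the plate's underside and 12 mm to +y of the plate's middle
- crank (a joint): angle of the crank, rad: 0 with the clamp bar wide open and the handle straight up; grows clockwise as seen facing the handle from the crank end of the jig (handle at the top moves to the jig's -x); it comes up tight at 18.6 to 18.85 (three full turns), where the bar nips the blanks. 8 mm of bar travel a turn; stays where it is left; needs about 1 to 3 N at the handle
- crank_handle (a point): middle of the crank's black handle grip: diameter 22 mm, 80 mm long, parallel to the jig's y, spinning freely on the crank arm; the point is 45 mm from the crank's axis and 45 mm out from the face of the crank arm
- crank_axis (a point): point on the crank's axis (parallel to the jig's y), level with the middle of the handle along the axis, 78 mm above the bench; at the lowest point of the turn the handle's middle is 33 mm above the bench
- mat: black rubber non-slip bench mat, 370 x 420 x 3 mm, fixed; its top is 3 mm above the bench and grips the blanks well, so that one pushed sideways near its top tips over onto the next flat rather than slides. Origin under its centre
- tape: tape measure standing on the mat among the blanks, 62 x 36 x 58 mm, origin under its centre; to be left alone
- plane: block plane, 160 mm long, beyond the mat, origin under its centre; to be left alone
- square: try square with wooden stock near the robot, origin under the middle of the stock; to be left alone
- mug: white mug, radius 40 mm, 92 mm tall, origin under its centre; to be left alone
- sander: cork sanding block, 115 x 62 x 30 mm, origin under its centre; to be left alone
- driver: screwdriver, 210 mm long, origin at its middle on the bench; to be left alone
- offcut: pine offcut, 90 x 58 x 19 mm, origin under its centre; to be left alone
Things that resemble listed ones, but are neither listed nor needed, are in the scene too. What is shaped like the blank2 but blue or yellow is not meant.

How it is judged:
On the way, in this order (a step that is already met when the one before it is completed fails the run):
1. every blank lies released in a cradle, marked flat up (z of blank1 in the frame of jig between 0.0625 and 0.0682 m and x of blank1 in the frame of jig between -0.09 and 0.09 m and y of blank1 in the frame of jig between -0.01 and 0.025 m and angle between each of blank1, blank2, blank3, blank4's own z axis and vertical below 0.15 rad and z of blank2 in the frame of jig between 0.0625 and 0.0682 m and x of blank2 in the frame of jig between -0.09 and 0.09 m and y of blank2 in the frame of jig between -0.01 and 0.025 m and z of blank3 in the frame of jig between 0.0625 and 0.0682 m and x of blank3 in the frame of jig between -0.09 and 0.09 m and y of blank3 in the frame of jig between -0.01 and 0.025 m and z of blank4 in the frame of jig between 0.0625 and 0.0682 m and x of blank4 in the frame of jig between -0.09 and 0.09 m and y of blank4 in the frame of jig between -0.01 and 0.025 m and linear speed of each of blank1, blank2, blank3, blank4 below 0.02 m/s and contact force between the fingers and blank1 below 0.3 N and contact force between the fingers and blank2 below 0.3 N and contact force between the fingers and blank3 below 0.3 N and contact force between the fingers and blank4 below 0.3 N), for 0.2 s.
2. the crank is wound to its stop and all blanks are home against the end stop, mark up (z of blank1 in the frame of jig between 0.0625 and 0.0682 m and x of blank1 in the frame of jig between -0.09 and 0.09 m and y of blank1 in the frame of jig between -0.01 and 0.025 m and angle between each of blank1, blank2, blank3, blank4's own z axis and vertical below 0.15 rad and y of each of blank1, blank2, blank3, blank4 in the frame of jig below -0.0025 m and z of blank2 in the frame of jig between 0.0625 and 0.0682 m and x of blank2 in the frame of jig between -0.09 and 0.09 m and y of blank2 in the frame of jig between -0.01 and 0.025 m and z of blank3 in the frame of jig between 0.0625 and 0.0682 m and x of blank3 in the frame of jig between -0.09 and 0.09 m and y of blank3 in the frame of jig between -0.01 and 0.025 m and z of blank4 in the frame of jig between 0.0625 and 0.0682 m and x of blank4 in the frame of jig between -0.09 and 0.09 m and y of blank4 in the frame of jig between -0.01 and 0.025 m and value of joint crank above 18.2 rad), for 0.2 s.
At the end, for the whole second after the job is handed in: every blank lies in a cradle (height within 3 mm) with its marked flat up within 0.15 rad and pushed home within 2.5 mm of the end stop; the crank is within 0.65 rad of its stop; the drill plate lies flat in its pocket (within 1.8 mm of the pocket floor), everything at rest (all of step 2 and linear speed of each of blank1, blank2, blank3, blank4, plate below 0.02 m/s and z of plate in the frame of jig between 0.0865 and 0.0908 m and horizontal distance between plate and pocket below 0.005 m and angle between plate's own z axis and vertical below 0.03 rad); the robot touches nothing.
It fails at once if one of the other things on the bench is moved more than 60 mm (distance of any of tape, plane, square, mug, sander, driver, offcut from where it was at the start of the episode above 0.06 m).
Of blank1, blank2, blank3, blank4 only 2 to 3 are there at a start; the rules pass over those that are not, and their reading is None.
At some moment in a run one of blank1, blank2, blank3, blank4, plate may be knocked a few centimetres aside while the robot is not near it.
Once in a run the grip may slacken for a moment while it holds something.
It also fails if it takes over 210 s, if anything falls off the work surface, if the arm or the gripper's body presses on something with over 40 N, if the wrist force passes 120 N, or if a joint passes its speed limit or range.

## Working session

There is one attempt and no reset: what is moved stays moved. The work goes in short steps, Python scripts to look and compute and a shell command to move; the robot and the scene stay as the last step left them, time stands still between calls to the robot, and variables do not carry over. Pictures are saved under pics/ and viewed, at most 14 in all, crops included, and the job is handed in when it is done.

```bash
mkdir -p pics; cat > h.py <<'E'
import numpy as np, cv2
from scipy.spatial.transform import Rotation as R
from station import telemetry, snapshot, manip
def snap(n,save=None):
    s=snapshot(n)
    if save: cv2.imwrite(save,cv2.cvtColor(s['image'],cv2.COLOR_RGB2BGR))
    return s
def cam(s):
    Rm=cv2.Rodrigues(np.array(s['rvec'],float))[0]; t=np.array(s['tvec'],float).ravel(); return Rm,t
def rays(s,px):
    K=s['camera_matrix']; px=np.asarray(px,float).reshape(-1,2)
    d=(px-[K[0][2],K[1][2]])/[K[0][0],K[1][1]]
    u=d.copy()
    for _ in range(20): u=d/(1+s['k1']*(u**2).sum(1,keepdims=True))
    Rm,t=cam(s); return -Rm.T@t, np.c_[u,np.ones(len(u))]@Rm, u
def onz(s,px,z):
    c,d,_=rays(s,px); return c+d*((z-c[2])/d[:,2])[:,None]
def cloud(s):
    h,w=s['depth'].shape; g=np.stack(np.meshgrid(np.arange(w),np.arange(h)),-1).reshape(-1,2)
    c,d,_=rays(s,g); return (c+d*s['depth'].reshape(-1,1)).reshape(h,w,3)
def proj(s,P):
    Rm,t=cam(s); p=np.atleast_2d(P)@Rm.T+t; u=p[:,:2]/p[:,2:]
    u=u*(1+s['k1']*(u**2).sum(1,keepdims=True)); K=s['camera_matrix']
    return u*[K[0][0],K[1][1]]+[K[0][2],K[1][2]]
E
python3 - <<'E'
from h import *
for n in('top','side'):
    s=snap(n,f'pics/{n}0.png'); c,_,_=rays(s,[[280,210]]); print(n,c,s['k1'],s['camera_matrix'][0][0],onz(s,[[280,210],[0,0],[559,0],[0,419],[559,419]],0).round(3).tolist())
print(telemetry.sense())
E
```

```text
top [ 0.39455394 -0.1209395   1.53878674] -0.0569805699884268 444.4797889682401 [[0.518, -0.12, 0.0], [1.322, 0.932, 0.0], [1.304, -1.18, 0.0], [-0.2, 0.854, 0.0], [-0.215, -1.078, 0.0]]
side [ 0.43306413 -1.00641128  1.18768811] -0.026674025278121634 516.0706603311951 [[0.514, -0.043, 0.0], [-0.663, 1.235, 0.0], [1.876, 1.133, 0.0], [-0.15, -0.611, 0.0], [1.104, -0.684, 0.0]]
{'t': 0.1, 'q': array([-1.41649417e+00,  5.28389647e-01,  1.43376059e+00,  7.70137510e-07,
        1.18145140e+00, -1.78493169e-01]), 'qd': array([-8.61413351e-04, -2.07006047e-03, -3.44407560e-03,  3.53376810e-04,
       -9.56103078e-04, -7.90746261e-05]), 'tau': array([ 1.69179493e-04, -4.43304133e+01, -1.78586286e+01, -3.19788378e-04,
        3.85724838e-03,  9.36288274e-06]), 'tcp_pos': array([ 0.20410934, -0.59004337,  0.23042572]), 'tool_rot': array([ 9.86187350e-01,  1.65630620e-01,  1.25055926e-05, -1.00441185e-03]), 'force': array([ 0.17157011, -0.29782543, -1.15694128]), 'ft_torque': array([0.0309382 , 0.04329797, 0.06112589]), 'gripper_force': 0.0, 'finger_gap': 0.9975306704383088}
```

View pics/top0.png

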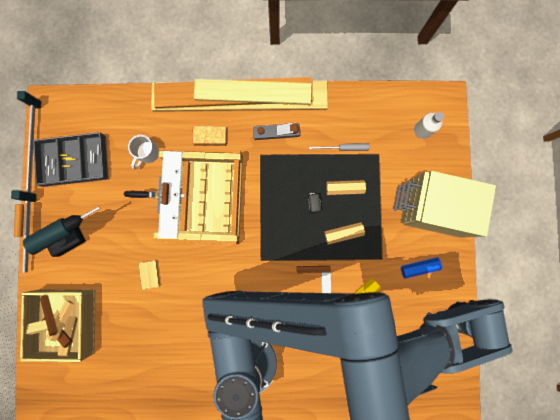

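View pics/side0.png

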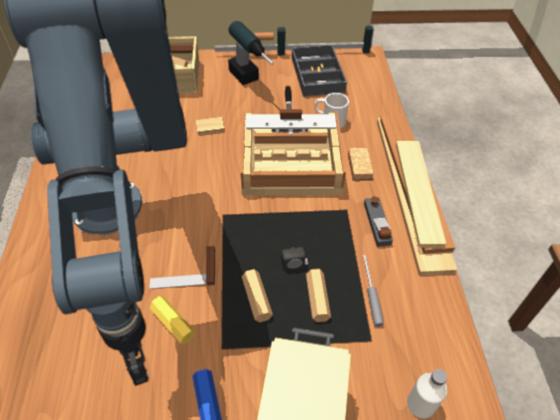

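```bash
cat > m.py <<'E'
from h import *
def blanks(s):
    X=cloud(s); hsv=cv2.cvtColor(s['image'],cv2.COLOR_RGB2HSV)
    m=(X[...,2]>.02)&(X[...,2]<.06)&(X[...,0]>.4)&(X[...,0]<.9)&(X[...,1]>-.52)&(X[...,1]<.06)&(hsv[...,1]>60)&(hsv[...,2]>90)&(hsv[...,0]<35)
    n,l,st,_=cv2.connectedComponentsWithStats(m.astype(np.uint8))
    for i in range(1,n):
        if st[i,4]<60: continue
        P=X[l==i]; top=P[P[:,2]>P[:,2].max()-.010]
        r=cv2.minAreaRect((top[:,:2]*1000).astype(np.float32))
        print('blank',st[i,:4],P.mean(0).round(4),'ztop',np.percentile(P[:,2],[50,90]).round(4),'rect',np.round(r[0],1),np.round(r[1],1),round(r[2],1))
def rects(s,z0,z1,box,minn=30):
    X=cloud(s); m=(X[...,2]>z0)&(X[...,2]<z1)&(X[...,0]>box[0])&(X[...,0]<box[1])&(X[...,1]>box[2])&(X[...,1]<box[3])
    n,l,st,_=cv2.connectedComponentsWithStats(m.astype(np.uint8))
    for i in range(1,n):
        if st[i,4]<minn: continue
        P=X[l==i]; r=cv2.minAreaRect((P[:,:2]*1000).astype(np.float32))
        print(z0,st[i,:4],P.mean(0).round(4),np.round(r[0],1),np.round(r[1],1),round(r[2],2))
E
python3 - <<'E'
from m import *
for n in('top','side'):
    s=snap(n); print(n); blanks(s)
    for z in((.092,.106),(.08,.0905),(.055,.062),(.025,.035),(.108,.14)): rects(s,*z,(.35,.85,.05,.6),40)
    if n=='top': a=cv2.resize(s['image'][140:270,120:390],None,fx=2.9,fy=2.9,interpolation=cv2.INTER_CUBIC)
    else: b=cv2.resize(s['image'][100:345,200:400],None,fx=2.4,fy=2.4,interpolation=cv2.INTER_CUBIC)
cv2.imwrite('pics/t1.png',a[...,::-1]); cv2.imwrite('pics/s1.png',b[...,::-1])
E
```

```text
top
blank [227  98 101  11] [ 0.8858 -0.0968  0.0327] ztop [0.026  0.0553] rect [892.7 -83.3] [285.5  17. ] 88.1
blank [290 123   8  10] [ 0.797  -0.169   0.0517] ztop [0.0513 0.0562] rect [ 798.2 -168.4] [24.  28.5] 89.5
blank [236 157   6  80] [0.5592 0.0199 0.0354] ztop [0.0321 0.0512] rect [565.1  21.9] [  6.1 261.6] 86.2
blank [227 161   7  74] [0.5699 0.0508 0.0412] ztop [0.0415 0.0565] rect [563.7  55.7] [ 18.4 238.1] 86.0
blank [326 180  40  15] [ 0.5912 -0.3447  0.0385] ztop [0.0403 0.0467] rect [ 592.3 -344.9] [ 27.3 129.3] 2.4
blank [324 222  41  22] [ 0.4355 -0.3362  0.0385] ztop [0.0403 0.046 ] rect [ 435.2 -337.4] [ 30.1 130.4] 13.4
0.092 [154 148  75  96] [0.5608 0.211  0.1002] [561.9 166. ] [240.8 307.7] 87.66
0.08 [203 153  15   7] [0.694  0.1094 0.0874] [693.5 111.6] [18.9 47.7] 9.05
0.08 [179 161   9  70] [0.5608 0.1992 0.0842] [562.9 201.3] [ 22.1 230.1] 87.56
0.08 [201 234  20   7] [0.424  0.1078 0.0878] [423.7 107.5] [63.5 18.5] 85.22
0.055 [199 179   6  14] [0.5972 0.144  0.0586] [598.3 143.7] [44.4 17.7] 0.24
0.055 [225 181   5  12] [0.5959 0.0568 0.0583] [594
[... 1695 characters left out ...]
150  14   5] [0.5183 0.1423 0.0579] [520.  142.5] [19.9 40.1] 89.21
0.025 [318  71  24   6] [0.7355 0.5724 0.0305] [737.1 575.1] [30.5 85.2] 83.5
0.025 [235  72  24  10] [0.4324 0.5707 0.0299] [428.5 570.7] [45.8 85.3] 86.48
0.025 [301  83  33   9] [0.6783 0.4905 0.03  ] [678.8 489.1] [ 46.3 117.9] 76.91
0.025 [251 129  81  42] [0.5516 0.1532 0.03  ] [560.7 184.7] [197.4 251.2] 87.68
0.025 [306 129  22   5] [0.6545 0.2669 0.03  ] [654.2 267.9] [70.2 22.7] 0.16
0.025 [349 148  24  28] [0.778  0.1191 0.0295] [778.3 120.8] [118.1  63.3] 88.88
0.108 [238  47   9   8] [0.417 0.594 0.124] [416.8 592.4] [28.9 14.7] 0.1
0.108 [280  86  22  34] [0.5627 0.2761 0.1265] [567.4 305.9] [141.5  66.8] 86.52
```

View pics/t1.png

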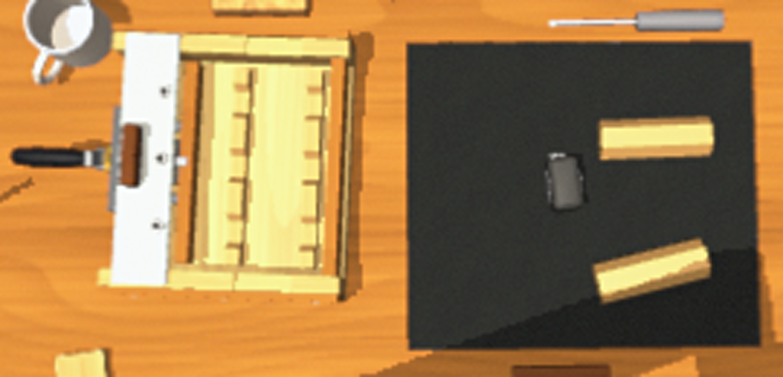

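View pics/s1.png

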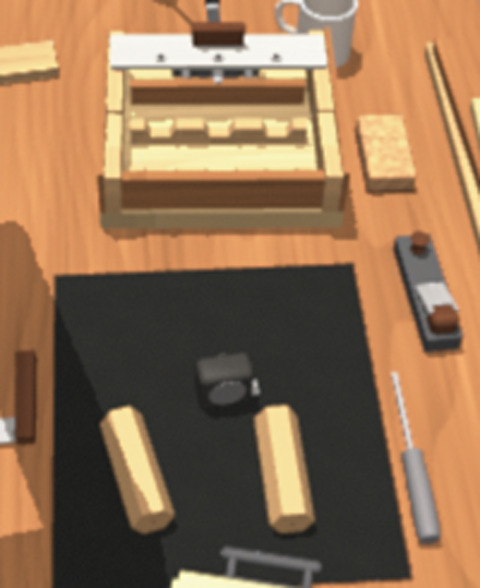

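```bash
python3 - <<'E'
from m import *
ims=[]
for n,bs in(('top',((176,322),(215,320))),('side',((262,298),(262,236)))):
    s=snap(n)
    for r,c in bs:
        a=s['image'][r:r+62 if n=='side' else r+35,c:c+50]
        ims.append(cv2.resize(a,(400,a.shape[0]*8 if n=='top' else 310),interpolation=cv2.INTER_NEAREST))
    if n=='top':
        for z in((.092,.106),(.08,.0905),(.055,.062)): rects(s,*z,(.35,.85,-.01,.4),30)
o=np.vstack([np.hstack(ims[:2]),np.hstack(ims[2:])]); cv2.imwrite('pics/z1.png',o[...,::-1])
E
```

```text
0.092 [154 148  87  96] [0.563  0.1993 0.1001] [561.3 154.8] [276.7 307.5] 87.63
0.08 [205 152  19   8] [0.6934 0.0989 0.0871] [693.7  97.7] [60.  21.4] 87.02
0.08 [231 157   8  78] [0.559  0.0294 0.0853] [560.9  29.5] [254.7  23.5] 0.02
0.08 [179 161   9  70] [0.5615 0.1989 0.0843] [562.8 201.4] [ 23.4 230. ] 88.02
0.08 [201 234  19   7] [0.4239 0.1088 0.0881] [423.6 109.3] [60.7 18.5] 85.5
0.055 [199 180   6  12] [0.5986 0.1441 0.059 ] [598.1 143.4] [38.  17.1] 1.19
0.055 [225 181   5  12] [0.5934 0.0573 0.0592] [594.   57.6] [37.6 13.9] 0.35
0.055 [198 202   6  13] [0.5232 0.1466 0.0585] [522.3 146.2] [40.6 17.5] 0.53
0.055 [224 203   6  13] [0.521  0.059  0.0585] [518.2  59. ] [16.8 40.4] 89.87
```

View pics/z1.png

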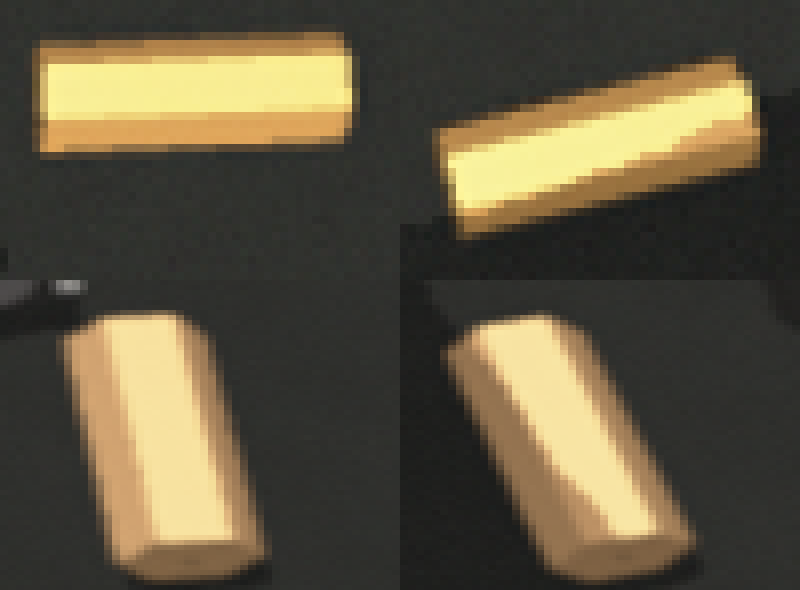

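```bash
cat > go.py <<'E'
import sys; from h import *
# usage: go.py x y z psi_deg  -> rows-units needed in current tool frame
st=telemetry.sense(); v=list(map(float,sys.argv[1:5]))
Rt=R.from_quat(st['tool_rot']); Rg=R.from_euler('z',v[3],degrees=True)*R.from_euler('x',180,degrees=True)
print('t',st['t'],'tcp',st['tcp_pos'].round(4),'F',st['force'].round(1),'gap',round(st['finger_gap'],3),'gf',round(st['gripper_force'],1),'psi',Rt.as_euler('xyz',degrees=True).round(2))
d=np.array(v[:3])-st['tcp_pos']
print('shift in current frame (units)',(Rt.inv().apply(d)/.04).round(3),' in goal frame',(Rg.inv().apply(d)/.04).round(3),'turn units (max .095/row)',((Rt.inv()*Rg).as_rotvec(degrees=True)/90).round(4))
E
python3 -m crank '0 0 0 0 0 -.095;0 0 0 0 0 -.095;0 0 0 0 0 -.095;0 0 0 0 0 -.095;0 0 0 0 0 -.095' -1
python3 -m crank '0 0 0 0 0 -.095;0 0 0 0 0 -.095;0 0 0 0 0 -.095;0 0 0 0 0 -.06;0 0 0 0 0 0' -1
python3 go.py .5435 -.348 .15 92.4
```

```text
t: 0.8
tcp_pos: [0.2042, -0.5906, 0.2312]
tool_rot: [0.856, 0.516, 0.0, -0.0]
force: [-0.4, 0.7, 0.4]
finger_gap: 0.145
gripper_force: 0.0
t: 1.3
tcp_pos: [0.2042, -0.5906, 0.2312]
tool_rot: [0.689, 0.724, 0.0, -0.0]
force: [0.5, 0.5, 0.6]
finger_gap: -0.005
gripper_force: 0.0
t 1.3 tcp [ 0.2042 -0.5906  0.2312] F [0.5 0.5 0.6] gap -0.005 gf 0.0 psi [ 1.800e+02 -1.000e-02  9.285e+01]
shift in current frame (units) [5.634 8.774 2.032]  in goal frame [5.704 8.729 2.031] turn units (max .095/row) [ 0.     -0.0001  0.005 ]
```

```bash

python3 -m crank '.56 .88 0 0 0 0;.56 .88 0 0 0 0;.56 .88 0 0 0 0;.56 .88 0 0 0 0;.57 .88 .2 0 0 0' >/dev/null
python3 -m crank '.56 .88 .3 0 0 0;.56 .88 .4 0 0 0;.56 .88 .4 0 0 0;.57 .88 .4 0 0 0;.56 .85 .3 0 0 0' >/dev/null
python3 -m crank '0 0 .6 0 0 0;0 0 .6 0 0 0;0 0 .6 0 0 0;0 0 .6 0 0 0;0 0 .6 0 0 0'
python3 go.py .576 -.348 .03 92.4; python3 -c "
from m import *
blanks(snap('side'))"
```

```text
t: 2.8
tcp_pos: [0.5435, -0.3486, 0.0304]
tool_rot: [0.69, 0.724, 0.0, 0.0]
force: [0.3, 0.1, -0.3]
finger_gap: 0.005
gripper_force: 0.0
t 2.8 tcp [ 0.5435 -0.3486  0.0304] F [ 0.3  0.1 -0.3] gap 0.005 gf 0.0 psi [1.7999e+02 1.0000e-02 9.2740e+01]
shift in current frame (units) [-0.024  0.812  0.01 ]  in goal frame [-0.019  0.812  0.009] turn units (max .095/row) [0.0002 0.0002 0.0038]
blank [394 167  36 106] [ 0.8846 -0.1194  0.0338] ztop [0.0252 0.0572] rect [888.5 -86.8] [289.3  20.9] 89.7
blank [315 179  29  12] [0.6661 0.0135 0.0403] ztop [0.0402 0.0561] rect [662.3  15.1] [12.2 83.4] 83.0
blank [270 180  20  12] [0.513  0.0209 0.0372] ztop [0.0352 0.0533] rect [512.6  21.8] [ 6.9 32.9] 83.3
blank [379 227  14  15] [ 0.7973 -0.1738  0.048 ] ztop [0.05   0.0535] rect [ 795.2 -171.5] [28.8 28.2] 82.0
blank [243 270  29  50] [ 0.4331 -0.3453  0.0375] ztop [0.0399 0.0447] rect [ 432.9 -339.1] [ 29.6 129.8] 12.4
blank [309 281  22  39] [ 0.5905 -0.374   0.0368] ztop [0.0392 0.0446] rect [ 591.3 -366.7] [93.4 31.7] 89.4
```

Good. Push 33 mm, then back off and raise, and look.

```bash

python3 -m crank '0 .2 0 0 0 0;0 .2 0 0 0 0;0 .2 0 0 0 0;0 .2 0 0 0 0;0 .05 0 0 0 0'
python3 -m crank '0 -.3 0 0 0 0;0 -.5 0 0 0 0;0 0 -1 0 0 0;0 -1 -1 0 0 0;0 -1 -1 0 0 0'
python3 - <<'E'
from m import *
s=snap('top'); blanks(s); X=s['image'][170:260,310:375]
s2=snap('side'); blanks(s2)
a=cv2.resize(X,(400,554),interpolation=cv2.INTER_NEAREST); b=cv2.resize(s2['image'][255:330,235:335],(400,554),interpolation=cv2.INTER_NEAREST)
cv2.imwrite('pics/z2.png',np.hstack([a,b])[...,::-1])
E
python3 go.py .386 -.348 .15 103
```

```text
t: 3.35
tcp_pos: [0.576, -0.3482, 0.0365]
tool_rot: [0.688, 0.725, -0.002, -0.001]
force: [-14.5, -0.4, 24.2]
finger_gap: -0.001
gripper_force: 13.1
t: 3.85
tcp_pos: [0.4754, -0.3525, 0.1443]
tool_rot: [0.689, 0.725, -0.0, 0.002]
force: [0.1, -0.3, 0.2]
finger_gap: -0.001
gripper_force: 0.0
blank [227  99 101  11] [ 0.8856 -0.0968  0.032 ] ztop [0.0259 0.053 ] rect [890.  -83.2] [285.3  14.8] 88.9
blank [290 123   8  10] [ 0.7968 -0.1691  0.0518] ztop [0.0514 0.0558] rect [ 796.8 -168.4] [24.  31.7] 89.4
blank [227 161   7  74] [0.5695 0.0507 0.0414] ztop [0.0416 0.0568] rect [563.2  54.9] [ 20.8 237.4] 86.8
blank [237 162   5  74] [0.5565 0.0199 0.0332] ztop [0.0315 0.0443] rect [584.2  20.8] [  1.3 185.9] 87.5
blank [327 180  39  15] [ 0.592  -0.3412  0.0387] ztop [0.0405 0.0468] rect [ 593.4 -344.7] [ 27.4 130.5] 2.2
blank [394 168  37 104] [ 0.8844 -0.1242  0.0331] ztop [0.0249 0.0561] rect [888.6 -89. ] [ 21.2 284. ] 0.0
blank [304 179  40  12] [0.6477 0.0147 0.0396] ztop [0.0383 0.0563] rect [649.   15.8] [ 12.  110.2] 85.7
blank [379 227  14  14] [ 0.7972 -0.1734  0.0483] ztop [0.05   0.0533] rect [ 795.1 -172. ] [30.8 28. ] 4.0
blank [306 269  25  51] [ 0.5889 -0.3525  0.0372] ztop [0.0397 0.0444] rect [ 589.4 -347.1] [ 28.8 131.6] 2.8
blank [243 270  29  50] [ 0.4331 -0.3452  0.0375] ztop [0.0401 0.0449] rect [ 432.1 -339.6] [ 33.2 135.2] 12.9
t 3.95 tcp [ 0.4741 -0.354   0.1478] F [ 1.1 -0.6 -0.3] gap -0.003 gf 0.0 psi [179.74   0.38  92.74]
shift in current frame (units) [ 0.255 -2.193 -0.066]  in goal frame [ 0.642 -2.112 -0.054] turn units (max .095/row) [ 0.0025  0.0045 -0.114 ]
```

View pics/z2.png

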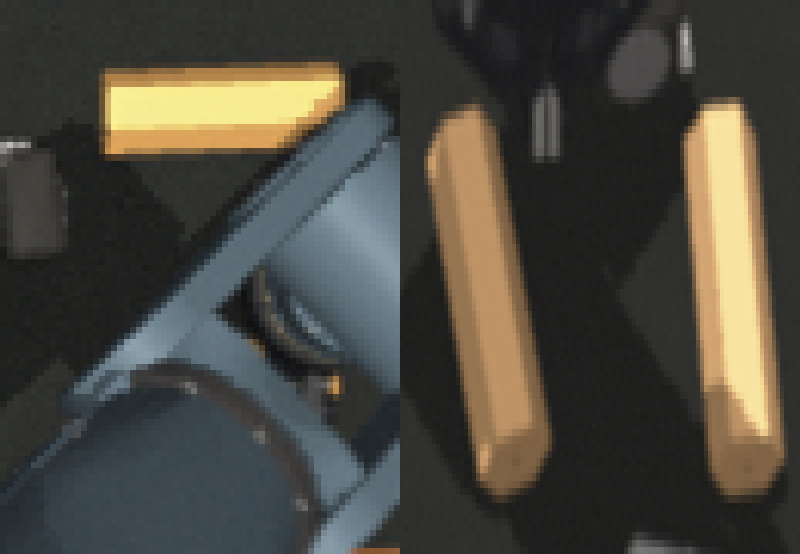

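```bash

python3 -m crank '.08 .55 0 0 0 0;.08 .55 .6 0 0 0;.08 .55 .9 0 0 0;0 .1 .9 0 0 0;0 0 .92 0 0 0' 
python3 -m crank '0 .2 0 0 0 0;0 .15 0 0 0 0;0 0.07 0 0 0 0;0 0 0 0 0 0;0 0 0 0 0 0'
python3 -m crank '0 .1 -.14 0 0 0;0 .125 -.125 0 0 0;0 .145 -.1 0 0 0;0 .16 -.075 0 0 0;0 .17 -.045 0 0 0'
python3 -m crank '0 0 0 0 0 0;0 -.5 0 0 0 0;0 -.7 -.5 0 0 0;0 -1 -1 0 0 0;0 -1 -1 0 0 0'
python3 -c "
from m import *
s=snap('side');blanks(s);cv2.imwrite('pics/z3.png',cv2.resize(s['image'][255:330,235:345],None,fx=7,fy=7,interpolation=0)[...,::-1])"
python3 go.py .386 -.348 .15 103
```

```text
t: 4.45
tcp_pos: [0.547, -0.3391, 0.0085]
tool_rot: [0.689, 0.725, 0.0, 0.002]
force: [0.1, 0.3, -1.3]
finger_gap: 0.004
gripper_force: 0.0
t: 4.95
tcp_pos: [0.5614, -0.3383, 0.0103]
tool_rot: [0.689, 0.725, 0.0, 0.001]
force: [-0.7, -0.4, -0.2]
finger_gap: -0.002
gripper_force: 0.2
t: 5.45
tcp_pos: [0.5899, -0.3369, 0.0294]
tool_rot: [0.689, 0.725, 0.0, 0.001]
force: [0.5, 1.1, 1.0]
finger_gap: -0.001
gripper_force: 0.0
t: 5.95
tcp_pos: [0.4687, -0.342, 0.1191]
tool_rot: [0.689, 0.725, 0.0, -0.001]
force: [0.6, -1.1, 0.6]
finger_gap: 0.003
gripper_force: 0.0
blank [395 168  35 104] [ 0.8842 -0.1177  0.0329] ztop [0.0249 0.0554] rect [892.1 -87.5] [287.7  22.1] 88.2
blank [302 179  42  13] [0.6431 0.0149 0.0394] ztop [0.039  0.0565] rect [643.4  16.3] [ 12.2 122.6] 85.2
blank [379 227  14  15] [ 0.7975 -0.1734  0.0477] ztop [0.0495 0.0523] rect [ 796.6 -172.2] [25.4 31.1] 83.1
blank [316 269  25  50] [ 0.6154 -0.3523  0.0372] ztop [0.0397 0.0446] rect [ 617.4 -347.6] [ 29.6 133.2] 1.5
blank [243 270  29  50] [ 0.4332 -0.3453  0.0376] ztop [0.04   0.0449] rect [ 433.2 -338.7] [ 30.5 133.9] 12.8
t 6.0 tcp [ 0.4653 -0.3431  0.1245] F [-3.5  1.5  3.2] gap 0.001 gf 0.0 psi [-1.7989e+02  9.0000e-02  9.2840e+01]
shift in current frame (units) [-0.024 -1.988 -0.633]  in goal frame [ 0.327 -1.96  -0.637] turn units (max .095/row) [-0.0013  0.0009 -0.1129]
```

View pics/z3.png

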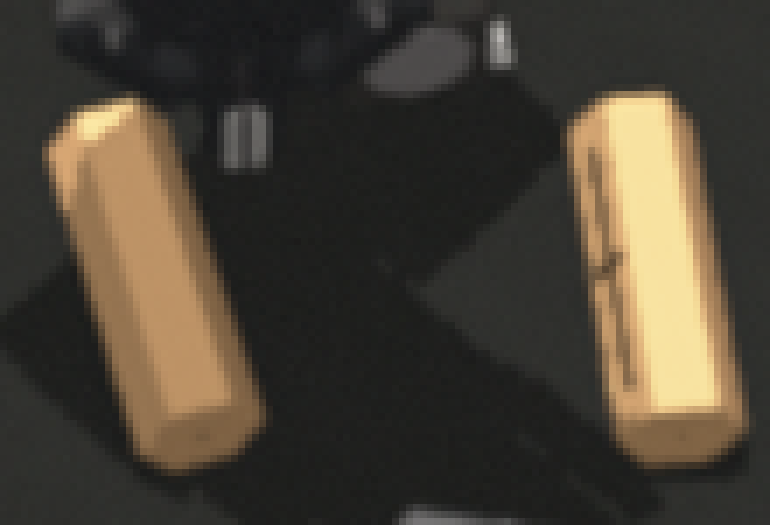

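```bash

python3 -m crank '0 .9 0 0 0 0;-.1 .9 .5 0 0 0;-.1 .8 .8 0 0 0;0 0 .8 0 0 0;0 0 .75 0 0 0' 
python3 -m crank '0 0 0 0 0 0;0 .2 0 0 0 0;0 0.15 0 0 0 0;0 0.05 0 0 0 0;0 0 0 0 0 0'
python3 go.py .581 -.348 .012 93
```

```text
t: 6.5
tcp_pos: [0.5756, -0.3451, 0.0036]
tool_rot: [0.689, 0.725, 0.0, 0.0]
force: [-0.1, -0.1, -0.6]
finger_gap: -0.002
gripper_force: 0.0
t: 7.0
tcp_pos: [0.5909, -0.3445, 0.0053]
tool_rot: [0.689, 0.725, 0.0, 0.0]
force: [-0.3, -0.6, 0.3]
finger_gap: -0.002
gripper_force: 0.2
t 7.0 tcp [ 0.5909 -0.3445  0.0053] F [-0.3 -0.6  0.3] gap -0.002 gf 0.2 psi [1.7999e+02 1.0000e-02 9.2890e+01]
shift in current frame (units) [-0.076 -0.252 -0.168]  in goal frame [-0.076 -0.253 -0.168] turn units (max .095/row) [ 0.0001  0.0001 -0.0012]
```

```bash
python3 -c "
from m import *
blanks(snap('side'))" | sed -n 4,6p
```

```text
blank [379 227  14  15] [ 0.7973 -0.1738  0.0481] ztop [0.0501 0.0541] rect [ 794.5 -170.9] [32.2 26.5] 8.0
blank [243 270  30  50] [ 0.4331 -0.345   0.0375] ztop [0.0401 0.045 ] rect [ 433.  -340.2] [ 30.1 131.1] 13.1
blank [323 286  21  32] [ 0.6245 -0.3815  0.0369] ztop [0.0391 0.0444] rect [ 625.  -378.1] [25.  63.6] 1.2
```

```bash

python3 -m crank '0 .1 -.14 0 0 0;0 .125 -.125 0 0 0;0 .145 -.1 0 0 0;0 .16 -.075 0 0 0;0 .17 -.045 0 0 0'
python3 -m crank '0 0 0 0 0 0;0 -.5 0 0 0 0;0 -.7 -.5 0 0 0;0 -1 -1 0 0 0;0 -1 -1 0 0 0'>/dev/null
python3 -m crank '0 -1 0 0 0 0;0 -1 0 0 0 0;0 -.9 -.5 0 0 -.06;0 0 0 0 0 -.06;0 0 0 0 0 0'
python3 -c "
from m import *
s=snap('side');blanks(s);cv2.imwrite('pics/z4.png',cv2.resize(s['image'][255:330,235:345],None,fx=4,fy=4,interpolation=0)[...,::-1])" |tail -2
python3 go.py .386 -.348 .15 103
```

```text
t: 7.55
tcp_pos: [0.6197, -0.3435, 0.0256]
tool_rot: [0.689, 0.725, 0.0, 0.001]
force: [-0.5, 0.9, 0.5]
finger_gap: 0.0
gripper_force: 0.0
t: 8.55
tcp_pos: [0.3833, -0.3554, 0.1361]
tool_rot: [0.619, 0.786, -0.0, 0.0]
force: [-0.0, -0.2, -0.3]
finger_gap: -0.001
gripper_force: 0.0
blank [328 268  25  50] [ 0.6454 -0.351   0.0374] ztop [0.0396 0.0449] rect [ 646.9 -345.9] [ 29.9 131.9] 2.8
blank [243 270  29  50] [ 0.4331 -0.3453  0.0375] ztop [0.0402 0.0448] rect [ 432.1 -338.6] [ 30.7 132.8] 13.4
t 8.6 tcp [ 0.384  -0.3554  0.1358] F [ 0.2 -0.  -1.2] gap -0.002 gf 0.0 psi [1.7998e+02 4.0000e-02 1.0351e+02]
shift in current frame (units) [ 0.167  0.092 -0.356]  in goal frame [ 0.168  0.09  -0.356] turn units (max .095/row) [0.0002 0.0005 0.0057]
```

View pics/z4.png

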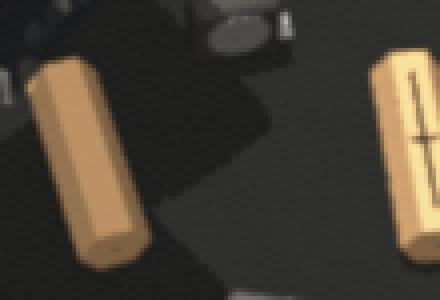

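```bash

python3 -m crank '.1 0 .7 0 0 0;0 0 .8 0 0 0;0 0 .8 0 0 0;0 0 .8 0 0 0;0 .1 0 0 0 0' 
python3 -m crank '0 0.2 0 0 0 0;0 .15 0 0 0 0;0 0.08 0 0 0 0;0 0 0 0 0 0;0 0 0 0 0 0'
python3 -m crank '0 .1 -.14 0 0 0;0 .125 -.125 0 0 0;0 .145 -.1 0 0 0;0 .16 -.075 0 0 0;0 .17 -.045 0 0 0'
python3 -m crank '0 0 0 0 0 0;0 -.5 0 0 0 0;0 -.6 -.5 0 0 0;0 -.6 -1 0 0 0;0 0 -1 0 0 0'
python3 -c "
from m import *
s=snap('side');blanks(s);cv2.imwrite('pics/z5.png',cv2.resize(s['image'][255:330,235:345],None,fx=4,fy=4,interpolation=0)[...,::-1])" |tail -2
python3 go.py .386 -.348 .15 103
```

```text
t: 9.1
tcp_pos: [0.3858, -0.3476, 0.0075]
tool_rot: [0.618, 0.786, 0.001, -0.004]
force: [0.6, 0.9, 0.9]
finger_gap: -0.0
gripper_force: 0.0
t: 9.6
tcp_pos: [0.4044, -0.3464, 0.0124]
tool_rot: [0.618, 0.786, -0.0, 0.001]
force: [-0.0, 0.6, 0.3]
finger_gap: 0.002
gripper_force: 0.0
t: 10.1
tcp_pos: [0.4318, -0.34, 0.032]
tool_rot: [0.618, 0.786, -0.0, 0.001]
force: [-0.2, -0.7, 0.3]
finger_gap: 0.002
gripper_force: 0.0
t: 10.6
tcp_pos: [0.3621, -0.3546, 0.1306]
tool_rot: [0.619, 0.785, 0.001, -0.003]
force: [0.1, 0.6, 0.7]
finger_gap: -0.002
gripper_force: 0.0
blank [252 267  31  50] [ 0.4599 -0.3386  0.0376] ztop [0.0399 0.0447] rect [ 460.3 -332.9] [ 30.  132.4] 13.9
blank [328 268  25  50] [ 0.6454 -0.3511  0.0371] ztop [0.0394 0.0441] rect [ 647.6 -345.9] [ 28.4 132.2] 1.5
t 10.65 tcp [ 0.3657 -0.3582  0.1369] F [ 0.9 -0.9  3.3] gap 0.002 gf 0.0 psi [179.83   0.45 103.57]
shift in current frame (units) [ 0.126  0.554 -0.327]  in goal frame [ 0.134  0.552 -0.327] turn units (max .095/row) [0.0019 0.005  0.0063]
```

View pics/z5.png

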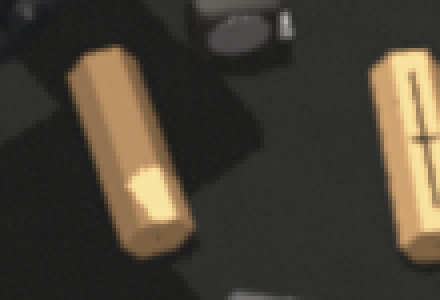

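```bash

python3 -m crank '.08 .7 .5 0 0 0;0 .6 .8 0 0 0;0 0 .9 0 0 0;0 0 .9 0 0 0;0 0 0 0 0 0' 
python3 -m crank '0 0.15 0 0 0 0;0 .15 0 0 0 0;0 0.08 0 0 0 0;0 0 0 0 0 0;0 0 0 0 0 0'
python3 -m crank '0 .1 -.14 0 0 0;0 .125 -.125 0 0 0;0 .145 -.1 0 0 0;0 .16 -.075 0 0 0;0 .17 -.045 0 0 0'
python3 -m crank '0 0 0 0 0 0;0 -.5 0 0 0 0;0 -.6 -.5 0 0 0;0 -.6 -1 0 0 0;0 0 -1 0 0 0'
python3 -c "
from m import *
s=snap('side');blanks(s);cv2.imwrite('pics/z6.png',cv2.resize(s['image'][255:330,235:345],None,fx=4,fy=4,interpolation=0)[...,::-1])" |tail -2
python3 go.py .386 -.348 .15 103
```

```text
t: 11.15
tcp_pos: [0.4154, -0.3402, 0.0047]
tool_rot: [0.618, 0.786, 0.0, -0.0]
force: [-0.6, -0.1, 0.9]
finger_gap: 0.003
gripper_force: 0.0
t: 11.65
tcp_pos: [0.4298, -0.3366, 0.0072]
tool_rot: [0.618, 0.786, -0.0, 0.0]
force: [-0.2, -0.8, -0.3]
finger_gap: -0.004
gripper_force: 0.0
t: 12.15
tcp_pos: [0.4577, -0.3301, 0.0268]
tool_rot: [0.618, 0.786, -0.0, 0.001]
force: [-0.4, 0.6, 0.1]
finger_gap: -0.001
gripper_force: 0.0
t: 12.65
tcp_pos: [0.3873, -0.345, 0.126]
tool_rot: [0.619, 0.785, 0.001, -0.003]
force: [0.1, -0.2, -1.1]
finger_gap: -0.003
gripper_force: 0.0
blank [262 265  31  50] [ 0.4852 -0.332   0.0374] ztop [0.0398 0.0445] rect [ 485.4 -326.6] [ 30.6 134.2] 12.9
blank [328 268  25  50] [ 0.6455 -0.3514  0.0373] ztop [0.0397 0.0444] rect [ 646.9 -345.8] [ 30.3 132.9] 1.5
t 12.7 tcp [ 0.3912 -0.3485  0.1325] F [ 0.7 -1.2  3.3] gap 0.001 gf 0.0 psi [179.83   0.43 103.57]
shift in current frame (units) [ 0.039 -0.122 -0.439]  in goal frame [ 0.041 -0.124 -0.439] turn units (max .095/row) [0.0019 0.0047 0.0064]
```

View pics/z6.png

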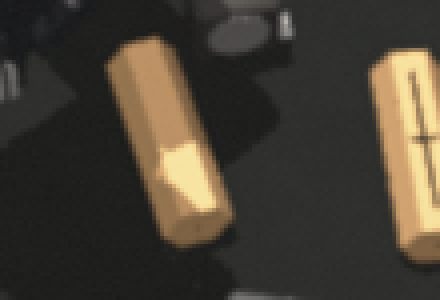

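```bash

python3 -m crank '.05 .85 0 0 0 0;0 .8 0 0 0 0;0 .8 0 0 0 0;0 0 0 0 0 0;0 0 0 0 0 0' 1 >/dev/null
python3 go.py .486 -.325 .005 103.4
```

```text
t 13.2 tcp [ 0.4854 -0.3202  0.1257] F [-0.3  0.2 -0.2] gap 0.845 gf 0.0 psi [-1.7995e+02 -4.0000e-02  1.0377e+02]
shift in current frame (units) [-0.122 -0.011  3.018]  in goal frame [-0.12  -0.012  3.018] turn units (max .095/row) [-0.0005 -0.0005  0.0041]
```

```bash

python3 -m crank '-.12 0 .7 0 0 0;0 0 .7 0 0 0;0 0 .7 0 0 0;0 0 .6 0 0 0;0 0 .3 0 0 0' 1 
python3 -m crank '0 0 0 0 0 0;0 0 0 0 0 0;0 0 0 0 0 0;0 0 0 0 0 0;0 0 0 0 0 0' -1 50
python3 -m crank '0 0 0 0 0 0;0 0 -.3 0 0 0;0 0 -.5 0 0 0;0 0 -.5 0 0 0;0 0 0 0 0 0'
python3 go.py .42 -.34 .01 92
```

```text
t: 13.7
tcp_pos: [0.484, -0.3247, 0.004]
tool_rot: [0.618, 0.786, 0.0, -0.003]
force: [-0.1, 0.1, 0.2]
finger_gap: 1.001
gripper_force: 0.0
t: 14.2
tcp_pos: [0.4873, -0.3264, 0.008]
tool_rot: [0.618, 0.786, -0.0, 0.002]
force: [-0.0, 0.5, 5.9]
finger_gap: 0.514
gripper_force: 51.3
t: 14.7
tcp_pos: [0.4879, -0.3268, 0.0611]
tool_rot: [0.618, 0.786, -0.0, 0.003]
force: [0.6, -0.2, -3.0]
finger_gap: 0.517
gripper_force: 51.7
t 14.7 tcp [ 0.4879 -0.3268  0.0611] F [ 0.6 -0.2 -3. ] gap 0.517 gf 51.7 psi [179.83   0.28 103.69]
shift in current frame (units) [ 0.087 -1.73   1.272]  in goal frame [-0.27  -1.707  1.277] turn units (max .095/row) [0.0022 0.0029 0.1299]
```

```bash

python3 -m crank '0 -.6 0 0 0 .065;-.1 -.6 0 0 0 .065;-.15 -.5 .4 0 0 0;0 0 .5 0 0 0;0 0 .3 0 0 0' 
python3 go.py .42 -.34 .008 92
```

```text
t: 15.2
tcp_pos: [0.4189, -0.3447, 0.0088]
tool_rot: [0.695, 0.719, 0.0, -0.001]
force: [0.1, 0.0, -2.4]
finger_gap: 0.517
gripper_force: 51.7
t 15.2 tcp [ 0.4189 -0.3447  0.0088] F [ 0.1  0.  -2.4] gap 0.517 gf 51.7 psi [-1.7992e+02 -1.1000e-01  9.1900e+01]
shift in current frame (units) [0.116 0.031 0.02 ]  in goal frame [0.116 0.032 0.02 ] turn units (max .095/row) [-0.0009 -0.0012 -0.0011]
```

```bash

python3 -m crank '0 0 .04 0 0 0;0 0 0 0 0 0;0 0 0 0 0 0;0 0 0 0 0 0;0 0 0 0 0 0' 0.6
python3 -m crank '0 0 0 0 0 0;0 0 -.5 0 0 0;0 0 -1 0 0 0;0 0 -1 0 0 0;0 0 -.5 0 0 0'>/dev/null
python3 -m crank '0 -.5 0 0 0 0;0 -.6 0 0 0 0;0 0 0 0 0 0;0 0 0 0 0 0;0 0 0 0 0 0' -1
python3 -c "
from m import *
s=snap('side');blanks(s);cv2.imwrite('pics/z7.png',cv2.resize(s['image'][255:330,235:345],None,fx=4,fy=4,interpolation=0)[...,::-1])" |tail -2
python3 go.py .376 -.345 .01 92
```

```text
t: 15.7
tcp_pos: [0.4206, -0.3453, 0.0093]
tool_rot: [0.695, 0.719, -0.0, 0.001]
force: [0.4, 0.2, 0.0]
finger_gap: 0.796
gripper_force: 0.0
t: 16.7
tcp_pos: [0.3769, -0.3471, 0.1288]
tool_rot: [0.695, 0.719, 0.0, 0.001]
force: [0.1, 0.2, 0.2]
finger_gap: 0.004
gripper_force: 0.0
blank [328 268  25  50] [ 0.6454 -0.3513  0.0373] ztop [0.0397 0.0445] rect [ 646.5 -345.9] [ 30.4 133.4] 1.9
blank [243 272  18  51] [ 0.4193 -0.3523  0.0389] ztop [0.0409 0.0452] rect [ 416.4 -347.8] [133.4  28.7] 90.0
t 16.75 tcp [ 0.377  -0.347   0.1286] F [0.2 0.4 0.2] gap -0.002 gf 0.0 psi [1.7996e+02 4.0000e-02 9.1990e+01]
shift in current frame (units) [ 0.053 -0.025  2.966]  in goal frame [ 0.051 -0.023  2.966] turn units (max .095/row) [ 0.0004  0.0004 -0.0001]
```

```bash

python3 -m crank '0 0 .8 0 0 0;0 0 .8 0 0 0;0 0 .8 0 0 0;0 0 .5 0 0 0;0 0 0 0 0 0' 
python3 -m crank '0 0.15 0 0 0 0;0 .15 0 0 0 0;0 0.05 0 0 0 0;0 0 0 0 0 0;0 0 0 0 0 0'
python3 -m crank '0 .1 -.14 0 0 0;0 .125 -.125 0 0 0;0 .145 -.1 0 0 0;0 .16 -.075 0 0 0;0 .17 -.045 0 0 0'
python3 -m crank '0 0 0 0 0 0;0 -.5 0 0 0 0;0 -.6 -.5 0 0 0;0 -.6 -1 0 0 0;0 0 -1 0 0 0'
python3 -c "
from m import *
s=snap('side');blanks(s);cv2.imwrite('pics/z7.png',cv2.resize(s['image'][255:330,225:345],None,fx=4,fy=4,interpolation=0)[...,::-1])" |tail -2
python3 go.py .386 -.348 .15 92
```

```text
t: 17.25
tcp_pos: [0.3757, -0.3452, 0.01]
tool_rot: [0.695, 0.719, 0.001, -0.003]
force: [-0.2, 0.2, 0.5]
finger_gap: 0.001
gripper_force: 0.0
t: 17.75
tcp_pos: [0.3908, -0.3466, 0.0134]
tool_rot: [0.695, 0.719, -0.0, 0.001]
force: [0.2, 0.1, 0.0]
finger_gap: 0.0
gripper_force: 0.0
t: 18.25
tcp_pos: [0.4194, -0.3458, 0.0329]
tool_rot: [0.695, 0.719, 0.0, 0.001]
force: [-0.4, -0.6, 0.1]
finger_gap: -0.004
gripper_force: 0.0
t: 18.75
tcp_pos: [0.3472, -0.3458, 0.1317]
tool_rot: [0.696, 0.718, 0.001, -0.003]
force: [0.6, -0.6, -0.0]
finger_gap: 0.002
gripper_force: 0.0
blank [328 268  25  50] [ 0.6454 -0.3515  0.0372] ztop [0.0397 0.0447] rect [ 647.7 -345.4] [ 30.  131.9] 1.8
blank [252 271  22  51] [ 0.4471 -0.3506  0.0376] ztop [0.04   0.0448] rect [ 446.6 -344.3] [ 30.4 133.3] 1.8
t 18.8 tcp [ 0.3508 -0.3497  0.1379] F [ 0.8 -0.7  2.5] gap -0.001 gf 0.0 psi [179.77   0.38  91.89]
shift in current frame (units) [ 0.012  0.883 -0.298]  in goal frame [ 0.013  0.882 -0.302] turn units (max .095/row) [ 0.0026  0.0043 -0.0013]
```

View pics/z7.png

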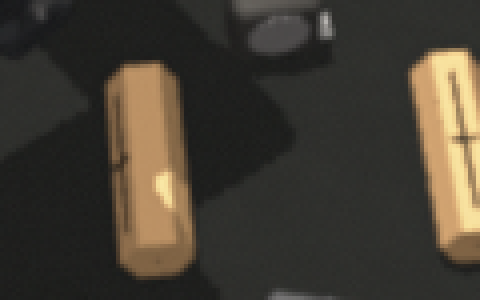

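```bash

python3 -m crank '.08 .7 .4 0 0 0;0 .6 .8 0 0 0;0 0 .9 0 0 0;0 0 .9 0 0 0;0 0 0 0 0 0' 
python3 -m crank '0 0.15 0 0 0 0;0 .15 0 0 0 0;0 0.05 0 0 0 0;0 0 0 0 0 0;0 0 0 0 0 0'
python3 -m crank '0 .1 -.14 0 0 0;0 .125 -.125 0 0 0;0 .145 -.1 0 0 0;0 .16 -.075 0 0 0;0 .17 -.045 0 0 0'
python3 -m crank '0 0 0 0 0 0;0 -.5 0 0 0 0;0 -.6 -.5 0 0 0;0 -.2 -1 0 0 0;0 0 -1 0 0 0'
python3 -m crank '0 0 0 0 0 0;0 0 0 0 0 0;0 0 0 0 0 0;0 0 0 0 0 0;0 0 0 0 0 0' 1
python3 - <<'E'
from m import *
s=snap('side');blanks(s);X=cloud(s)
# mark check: dark pixels on top flat
g=cv2.cvtColor(s['image'],cv2.COLOR_RGB2GRAY)
for c in((.472,-.345),(.6475,-.346)):
    m=(abs(X[...,0]-c[0])<.015)&(abs(X[...,1]-c[1])<.055)&(X[...,2]>.036); print(c,m.sum(),np.percentile(g[m],[1,5,20,50,90]))
E
python3 go.py .471 -.343 .01 92
```

```text
t: 19.3
tcp_pos: [0.4002, -0.3397, 0.0077]
tool_rot: [0.695, 0.719, 0.001, -0.005]
force: [-0.4, 0.6, -0.3]
finger_gap: 0.003
gripper_force: 0.0
t: 19.8
tcp_pos: [0.4167, -0.3426, 0.0132]
tool_rot: [0.695, 0.719, -0.0, 0.001]
force: [0.0, -0.0, 0.1]
finger_gap: 0.002
gripper_force: 0.0
t: 20.3
tcp_pos: [0.4451, -0.3417, 0.0325]
tool_rot: [0.695, 0.719, 0.0, 0.001]
force: [-0.1, -0.9, 0.6]
finger_gap: -0.001
gripper_force: 0.0
t: 20.8
tcp_pos: [0.3902, -0.3418, 0.1313]
tool_rot: [0.695, 0.719, 0.0, -0.002]
force: [1.4, -0.1, 0.0]
finger_gap: 0.001
gripper_force: 0.0
t: 21.3
tcp_pos: [0.3917, -0.3422, 0.1302]
tool_rot: [0.695, 0.719, 0.0, -0.001]
force: [-1.1, 0.5, -0.3]
finger_gap: 0.849
gripper_force: 0.0
blank [394 167  37 105] [ 0.8845 -0.1194  0.0334] ztop [0.0248 0.0563] rect [888.8 -85.1] [289.7  21.4] 89.8
blank [263 179  81  13] [0.5858 0.0177 0.0393] ztop [0.0382 0.0558] rect [585.7  19.7] [ 13.7 238.1] 85.5
blank [379 227  14  15] [ 0.7974 -0.1736  0.048 ] ztop [0.05   0.0533] rect [ 795.8 -171.4] [27.2 29.6] 87.6
blank [328 268  25  50] [ 0.6454 -0.3511  0.0372] ztop [0.0399 0.0443] rect [ 647.3 -346.1] [ 29.  131.6] 1.0
blank [262 270  22  51] [ 0.4732 -0.3502  0.0375] ztop [0.0404 0.045 ] rect [ 473.9 -345.6] [ 25.5 129.9] 2.0
(0.472, -0.345) 425 [ 61.16  84.   115.8  144.   155.  ]
(0.6475, -0.346) 423 [121.66 138.   170.   210.   225.  ]
t 21.35 tcp [ 0.3917 -0.3424  0.1304] F [0.8 0.2 0.3] gap 0.922 gf 0.0 psi [-1.7993e+02 -1.1000e-01  9.1970e+01]
shift in current frame (units) [-0.09   1.983  3.006]  in goal frame [-0.085  1.98   3.009] turn units (max .095/row) [-0.0008 -0.0012 -0.0003]
```

```bash

python3 -m crank '-.05 .7 0 0 0 0;0 .7 .3 0 0 0;0 .65 .6 0 0 0;0 0 .6 0 0 0;0 0 .6 0 0 0' >/dev/null
python3 -m crank '0 0 .5 0 0 0;0 0 .32 0 0 0;0 0 0 0 0 0;0 0 0 0 0 0;0 0 0 0 0 0'
python3 go.py .474 -.3445 .012 92
```

```text
t: 22.35
tcp_pos: [0.4746, -0.3427, 0.0156]
tool_rot: [0.695, 0.719, -0.0, 0.001]
force: [-0.1, -0.3, 0.8]
finger_gap: 0.999
gripper_force: 0.0
t 22.35 tcp [ 0.4746 -0.3427  0.0156] F [-0.1 -0.3  0.8] gap 0.999 gf 0.0 psi [1.7993e+02 8.0000e-02 9.1960e+01]
shift in current frame (units) [-0.044 -0.016  0.089]  in goal frame [-0.044 -0.016  0.089] turn units (max .095/row) [ 0.0008  0.0009 -0.0004]
```

```bash

python3 -m crank '-.04 0 .09 0 0 0;0 0 0 0 0 0;0 0 0 0 0 0;0 0 0 0 0 0;0 0 0 0 0 0' -1 60
python3 -m crank '0 0 0 0 0 0;0 0 -.7 0 0 0;0 0 -1 0 0 0;0 0 -1 0 0 0;0 0 -1 0 0 0'
python3 go.py .4833 .1141 .14 87.9
```

```text
t: 22.85
tcp_pos: [0.4747, -0.3441, 0.0121]
tool_rot: [0.695, 0.719, 0.0, 0.001]
force: [0.2, 1.1, 6.0]
finger_gap: 0.509
gripper_force: 60.6
t: 23.35
tcp_pos: [0.4734, -0.343, 0.1598]
tool_rot: [0.695, 0.719, -0.0, -0.001]
force: [0.8, -0.1, -1.7]
finger_gap: 0.509
gripper_force: 62.2
t 23.35 tcp [ 0.4734 -0.343   0.1598] F [ 0.8 -0.1 -1.7] gap 0.509 gf 62.2 psi [-1.7992e+02 -9.0000e-02  9.1970e+01]
shift in current frame (units) [11.412  0.641  0.512]  in goal frame [11.43  -0.171  0.496] turn units (max .095/row) [-0.001  -0.0009  0.0452]
```

```bash

python3 -m crank '0 0 0 0 0 .045;.4 0 0 0 0 0;.7 -.02 0 0 0 0;.9 -.03 0 0 0 0;.95 -.03 0 0 0 0' >/dev/null
python3 -m crank '.95 -.03 0 0 0 0;.95 -.03 0 0 0 0;.95 -.03 0 0 0 0;.95 0 0 0 0 0;.95 0 0 0 0 0' 
python3 -m crank '.95 0 0 0 0 0;.95 0 0 0 0 0;.9 0 0 0 0 0;.6 0 0 0 0 0;.28 0 .3 0 0 0' >/dev/null
python3 -m crank '0 0 0 0 0 0;0 0 0 0 0 0;0 0 0 0 0 0;0 0 0 0 0 0;0 0 0 0 0 0'
python3 go.py .4833 .1141 .0545 87.9
```

```text
t: 24.35
tcp_pos: [0.4762, -0.0328, 0.1578]
tool_rot: [0.719, 0.695, -0.001, -0.002]
force: [0.8, 0.1, -1.7]
finger_gap: 0.507
gripper_force: 62.2
t: 25.35
tcp_pos: [0.4841, 0.1105, 0.1472]
tool_rot: [0.72, 0.694, 0.0, 0.0]
force: [0.1, -0.5, -2.3]
finger_gap: 0.509
gripper_force: 62.2
t 25.35 tcp [0.4841 0.1105 0.1472] F [ 0.1 -0.5 -2.3] gap 0.509 gf 62.2 psi [179.98   0.    87.83]
shift in current frame (units) [ 0.088 -0.024  2.318]  in goal frame [ 0.088 -0.023  2.318] turn units (max .095/row) [ 0.0002  0.     -0.0008]
```

```bash

python3 -m crank '.08 -.02 .5 0 0 0;0 0 .5 0 0 0;0 0 .5 0 0 0;0 0 .35 0 0 0;0 0 .15 0 0 0' 
python3 -m crank '0 0 .1 0 0 0;0 0 .08 0 0 0;0 0 .07 0 0 0;0 0 .05 0 0 0;0 0 0 0 0 0' 
python3 go.py .4833 .1141 .0545 87.9
```

```text
t: 25.85
tcp_pos: [0.4828, 0.1142, 0.066]
tool_rot: [0.72, 0.694, -0.001, -0.001]
force: [0.5, 0.4, -2.1]
finger_gap: 0.508
gripper_force: 62.2
t: 26.35
tcp_pos: [0.4832, 0.1147, 0.0552]
tool_rot: [0.72, 0.694, 0.0, 0.0]
force: [-1.0, -0.5, -1.4]
finger_gap: 0.508
gripper_force: 62.2
t 26.35 tcp [0.4832 0.1147 0.0552] F [-1.  -0.5 -1.4] gap 0.508 gf 62.2 psi [179.99  -0.    87.92]
shift in current frame (units) [-0.015  0.002  0.016]  in goal frame [-0.015  0.002  0.016] turn units (max .095/row) [ 0.0002 -0.      0.0002]
```

```bash

python3 -m crank '0 0 .03 0 0 0;0 0 0 0 0 0;0 0 0 0 0 0;0 0 0 0 0 0;0 0 0 0 0 0' 0.4
python3 -m crank '0 0 -.2 0 0 0;0 0 -.5 0 0 0;0 0 -1 0 0 0;0 0 -.7 0 0 0;0 0 0 0 0 0'
python3 -m crank '-.5 .2 -.5 0 0 0;-.9 .3 0 0 0 0;-.9 .4 0 0 0 0;-.9 .4 0 0 0 0;-.9 .4 0 0 0 0'
python3 - <<'E'
from m import *
s=snap('top'); rects(s,.075,.095,(.44,.53,.03,.185)); blanks(s)
s=snap('side'); rects(s,.075,.095,(.44,.53,.03,.185)); blanks(s)
E
python3 go.py .647 -.346 .13 92.2
```

```text
t: 26.85
tcp_pos: [0.4833, 0.1147, 0.054]
tool_rot: [0.72, 0.694, 0.0, 0.0]
force: [-0.5, 0.3, 1.0]
finger_gap: 0.7
gripper_force: 0.0
t: 27.35
tcp_pos: [0.4859, 0.1148, 0.1539]
tool_rot: [0.72, 0.694, 0.003, 0.003]
force: [-0.0, 0.0, -0.8]
finger_gap: 0.703
gripper_force: 0.0
t: 27.85
tcp_pos: [0.545, -0.0529, 0.1694]
tool_rot: [0.72, 0.694, -0.0, -0.001]
force: [0.6, -0.1, 0.0]
finger_gap: 0.697
gripper_force: 0.0
0.075 [188 213  22  13] [0.4836 0.1481 0.0846] [483.5 147.3] [68.2 38.4] 86.0
blank [227  98 101  11] [ 0.886  -0.1006  0.0335] ztop [0.0265 0.056 ] rect [893.4 -83.3] [286.1  16.6] 88.2
blank [290 123   8  10] [ 0.7972 -0.169   0.051 ] ztop [0.0515 0.0561] rect [ 798.7 -168.4] [24.1 28.6] 89.4
blank [326 164  39  14] [ 0.6481 -0.3432  0.0385] ztop [0.0401 0.0463] rect [ 649.8 -343.8] [ 30.9 126.7] 2.8
0.075 [254 138  24  37] [0.4774 0.0965 0.0835] [471.8 105.6] [ 67.  152.2] 2.4
blank [394 168  37 105] [ 0.8842 -0.1178  0.0324] ztop [0.0245 0.055 ] rect [888.2 -86.3] [ 22.2 291.9] 0.3
blank [241 179 103  13] [0.5532 0.019  0.039 ] ztop [0.0374 0.055 ] rect [553.   19.5] [ 16.2 302.8] 87.7
blank [379 227  14  15] [ 0.7973 -0.174   0.0485] ztop [0.0504 0.0543] rect [ 795.4 -172.9] [32.2 22.8] 4.6
blank [328 268  25  50] [ 0.6453 -0.3516  0.0371] ztop [0.0397 0.0445] rect [ 646.8 -346. ] [ 28.9 131.6] 0.8
t 27.95 tcp [ 0.5478 -0.0564  0.1697] F [-0.4  0.   0. ] gap 0.699 gf 0.0 psi [1.7979e+02 1.3000e-01 8.7650e+01]
shift in current frame (units) [-7.129  2.771  1.019]  in goal frame [-7.329  2.199  0.993] turn units (max .095/row) [ 0.0023  0.0015 -0.0506]
```

```bash

python3 -m crank '-.9 .28 0 0 0 -.05;-.9 .28 0 0 0 0;-.9 .28 0 0 0 0;-.9 .28 0 0 0 0;-.9 .28 0 0 0 0' 1 >/dev/null
python3 -m crank '-.9 .28 0 0 0 0;-.9 .28 .3 0 0 0;-.7 .25 .3 0 0 0;-.1 0 .3 0 0 0;0 0 0 0 0 0' >/dev/null
python3 go.py .6485 -.345 .012 92.2
```

```text
t 28.95 tcp [ 0.6405 -0.3314  0.1304] F [-0.1  1.1 -0.1] gap 1.0 gf 0.0 psi [-179.7    -0.26   92.35]
shift in current frame (units) [-0.36   0.201  2.957]  in goal frame [-0.346  0.186  2.96 ] turn units (max .095/row) [-0.0034 -0.0029  0.0017]
```

```bash

python3 -m crank '-.25 .15 .4 0 0 0;0 0 .7 0 0 0;0 0 .7 0 0 0;0 0 .5 0 0 0;0 0 .3 0 0 0' 
python3 -m crank '0 0 0 0 0 0;0 0 0 0 0 0;0 0 0 0 0 0;0 0 0 0 0 0;0 0 0 0 0 0'
python3 go.py .6485 -.345 .012 92.2
```

```text
t: 29.45
tcp_pos: [0.6477, -0.3392, 0.028]
tool_rot: [0.691, 0.722, -0.0, -0.002]
force: [-0.3, 0.1, 0.4]
finger_gap: 0.999
gripper_force: 0.0
t: 29.95
tcp_pos: [0.6495, -0.3427, 0.031]
tool_rot: [0.692, 0.722, 0.0, 0.001]
force: [-0.0, 0.6, -0.6]
finger_gap: 0.996
gripper_force: 0.0
t 29.95 tcp [ 0.6495 -0.3427  0.031 ] F [-0.   0.6 -0.6] gap 0.996 gf 0.0 psi [1.7992e+02 6.0000e-02 9.2410e+01]
shift in current frame (units) [-0.056 -0.029  0.476]  in goal frame [-0.056 -0.028  0.476] turn units (max .095/row) [0.0009 0.0007 0.0024]
```

```bash

python3 -m crank '-.05 -.03 .3 0 0 0;0 0 .18 0 0 0;0 0 0 0 0 0;0 0 0 0 0 0;0 0 0 0 0 0' 
python3 -m crank '0 0 0 0 0 0;0 0 0 0 0 0;0 0 0 0 0 0;0 0 0 0 0 0;0 0 0 0 0 0' -1 60
python3 -m crank '0 0 -.3 0 0 0;0 0 -.7 0 0 0;0 0 -1 0 0 0;0 0 -1 0 0 0;0 0 -.7 0 0 0'
python3 go.py .6351 .1085 .15 87.9
```

```text
t: 30.45
tcp_pos: [0.648, -0.3445, 0.0106]
tool_rot: [0.692, 0.722, 0.0, 0.0]
force: [0.3, -0.7, 0.4]
finger_gap: 1.002
gripper_force: 0.0
t: 30.95
tcp_pos: [0.6487, -0.3448, 0.0117]
tool_rot: [0.692, 0.722, 0.0, 0.001]
force: [0.1, -0.1, 3.8]
finger_gap: 0.506
gripper_force: 61.4
t: 31.45
tcp_pos: [0.6482, -0.3447, 0.1616]
tool_rot: [0.692, 0.722, 0.0, 0.001]
force: [0.8, -0.3, -1.2]
finger_gap: 0.507
gripper_force: 61.5
t 31.45 tcp [ 0.6482 -0.3447  0.1616] F [ 0.8 -0.3 -1.2] gap 0.507 gf 61.5 psi [1.7992e+02 8.0000e-02 9.2420e+01]
shift in current frame (units) [11.334  0.151  0.274]  in goal frame [11.311 -0.742  0.291] turn units (max .095/row) [0.001  0.0009 0.0502]
```

```bash

python3 -m crank '0 0 0 0 0 .05;.4 -.02 0 0 0 0;.7 -.06 0 0 0 0;.9 -.07 0 0 0 0;.95 -.07 0 0 0 0' >/dev/null
python3 -m crank '.95 -.07 0 0 0 0;.95 -.07 0 0 0 0;.95 -.07 0 0 0 0;.95 -.07 0 0 0 0;.95 -.07 0 0 0 0' 
python3 -m crank '.95 -.07 0 0 0 0;.95 -.07 0 0 0 0;.85 -.03 0 0 0 0;.5 0 0 0 0 0;.28 0 0 0 0 0' >/dev/null
python3 -m crank '0 0 .2 0 0 0;0 0 .4 0 0 0;0 0 .4 0 0 0;0 0 0 0 0 0;0 0 0 0 0 0'
python3 go.py .6351 .1085 .0545 87.9
```

```text
t: 32.45
tcp_pos: [0.634, -0.0327, 0.1572]
tool_rot: [0.719, 0.695, -0.001, -0.002]
force: [-0.2, 1.4, -2.0]
finger_gap: 0.511
gripper_force: 61.5
t: 33.45
tcp_pos: [0.6341, 0.1045, 0.1178]
tool_rot: [0.72, 0.694, -0.001, -0.001]
force: [0.1, 0.0, -1.8]
finger_gap: 0.509
gripper_force: 61.5
t 33.45 tcp [0.6341 0.1045 0.1178] F [ 0.1  0.  -1.8] gap 0.509 gf 61.5 psi [-1.7988e+02  2.0000e-02  8.7860e+01]
shift in current frame (units) [0.102 0.024 1.583]  in goal frame [0.102 0.021 1.583] turn units (max .095/row) [-0.0013  0.0002 -0.0005]
```

```bash

python3 -m crank '.1 .02 .4 0 0 0;0 0 .4 0 0 0;0 0 .3 0 0 0;0 0 .15 0 0 0;0 0 .1 0 0 0' 
python3 -m crank '0 0 .1 0 0 0;0 0 .1 0 0 0;0 0 .07 0 0 0;0 0 0.02 0 0 0;0 0 0 0 0 0' 
python3 go.py .6351 .1085 .0545 87.9
```

```text
t: 33.95
tcp_pos: [0.6355, 0.1096, 0.0639]
tool_rot: [0.72, 0.694, -0.0, -0.0]
force: [0.4, 0.8, -2.0]
finger_gap: 0.509
gripper_force: 61.5
t: 34.45
tcp_pos: [0.6358, 0.1096, 0.0537]
tool_rot: [0.72, 0.694, 0.0, 0.0]
force: [-0.5, -0.0, 1.7]
finger_gap: 0.505
gripper_force: 61.8
t 34.45 tcp [0.6358 0.1096 0.0537] F [-0.5 -0.   1.7] gap 0.505 gf 61.8 psi [179.96  -0.    87.92]
shift in current frame (units) [-0.028 -0.017 -0.021]  in goal frame [-0.028 -0.017 -0.021] turn units (max .095/row) [ 0.0004 -0.      0.0002]
```

```bash

python3 -m crank '0 0 0 0 0 0;0 0 0 0 0 0;0 0 0 0 0 0;0 0 0 0 0 0;0 0 0 0 0 0' 0.35
python3 -m crank '0 0 -.2 0 0 0;0 0 -.5 0 0 0;0 0 -1 0 0 0;0 0 -1 0 0 0;0 0 -1 0 0 0' >/dev/null
python3 -m crank '-.5 0 -.5 0 0 0;-.9 -.3 0 0 0 0;-.9 -.4 0 0 0 0;-.9 -.4 0 0 0 0;-.9 -.4 0 0 0 0'
python3 -m crank '-.9 -.4 0 0 0 0;0 0 0 0 0 0;0 0 0 0 0 0;0 0 0 0 0 0;0 0 0 0 0 0' >/dev/null
python3 - <<'E'
from m import *
o=[]
for n in('top','side'):
    s=snap(n); print(n)
    rects(s,.075,.095,(.44,.53,.03,.185)); rects(s,.075,.095,(.59,.67,.03,.185))
    rects(s,.098,.112,(.4,.72,.2,.31)); rects(s,.116,.15,(.45,.7,.2,.45)); rects(s,.08,.087,(.4,.72,.185,.22))
    a=s['image'][140:250,115:250] if n=='top' else s['image'][75:195,230:355]
    o.append(cv2.resize(a,(400,400),interpolation=cv2.INTER_CUBIC))
cv2.imwrite('pics/j1.png',np.hstack(o)[...,::-1])
E
python3 go.py .563 .335 .25 87.9
```

```text
t: 34.95
tcp_pos: [0.6357, 0.1096, 0.053]
tool_rot: [0.72, 0.694, 0.0, 0.0]
force: [0.4, -0.5, -0.7]
finger_gap: 0.675
gripper_force: 0.0
t: 35.95
tcp_pos: [0.569, -0.0533, 0.2218]
tool_rot: [0.72, 0.694, 0.0, 0.0]
force: [0.3, -0.9, 0.6]
finger_gap: 0.674
gripper_force: 0.0
top
0.075 [188 214  31  12] [0.4832 0.1342 0.0842] [482.4 133.1] [97.9 36.5] 89.56
0.075 [191 168  40  13] [0.6341 0.1097 0.0841] [635.5 110.2] [131.1  39.8] 87.59
0.098 [154 148  29  94] [0.562  0.2381 0.1031] [565.4 244.4] [ 88.5 306.7] 89.63
0.116 [161 182   7  23] [0.5651 0.2507 0.1321] [565.1 251.9] [19.4 70.3] 89.81
0.116 [124 191  30   7] [0.5626 0.3348 0.1317] [562.7 335.7] [90.4 20.8] 89.91
0.08 [183 161   5  19] [0.6469 0.195  0.0834] [646.7 194.6] [60.4 14.5] 0.69
0.08 [179 180   8  51] [0.5339 0.2005 0.0838] [530.6 202.5] [ 24.1 165.3] 89.26
side
0.075 [254 138  31  37] [0.4803 0.0969 0.0834] [486.1 105.9] [151.1  88.1] 89.09
0.075 [312 141   6  10] [0.6314 0.1378 0.0849] [630.6 139.1] [39.2 15.4] 82.93
0.075 [311 158  13  14] [0.6327 0.0604 0.0828] [635.1  60.1] [69.4 32.3] 70.16
0.098 [315 111  25  18] [0.677  0.233  0.1021] [677.1 241.1] [81.2 77.8] 89.19
0.098 [242 115   3  16] [0.4133 0.2333 0.1012] [413.3 238.7] [72.6  6.4] 88.82
0.098 [246 115  38  14] [0.4805 0.237  0.1025] [481.3 239.2] [ 65.6 117.8] 88.29
0.116 [280 109   5   8] [0.5365 0.2465 0.1293] [536.7 248.4] [18.3 12.7] 86.72
0.08 [254 133  20   4] [0.4736 0.198  0.0829] [476.1 197.5] [18.2 59.8] 88.11
0.08 [315 132  13   4] [0.6557 0.1948 0.0832] [657.2 194.7] [36.9 13.6] 1.02
t 36.55 tcp [ 0.5528 -0.0864  0.221 ] F [0.  0.4 0.8] gap 0.681 gf 0.0 psi [ 1.800e+02 -1.000e-02  8.802e+01]
shift in current frame (units) [10.538 -0.108 -0.723]  in goal frame [10.538 -0.131 -0.725] turn units (max .095/row) [ 0.0001 -0.0001  0.0014]
```

View pics/j1.png

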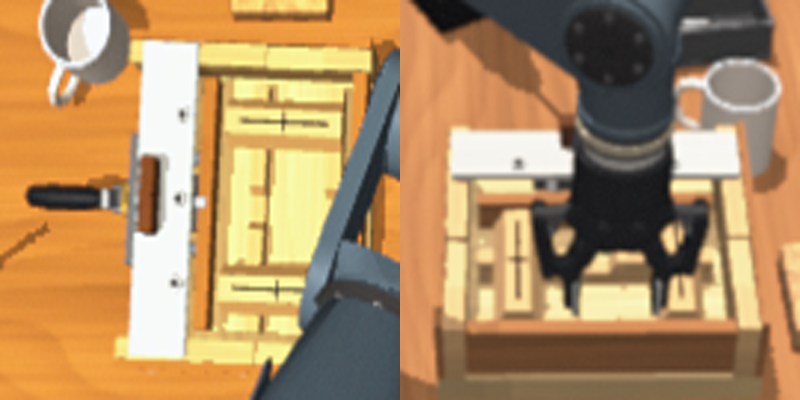

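```bash

python3 -m crank '.6 0 0 0 0 0;.9 -.03 0 0 0 0;.95 -.03 0 0 0 0;.95 -.03 0 0 0 0;.95 -.03 0 0 0 0' >/dev/null
python3 -m crank '.95 0 0 0 0 0;.95 0 0 0 0 0;.95 0 0 0 0 0;.95 0 0 0 0 0;.95 0 0 0 0 0' >/dev/null
python3 -m crank '.9 0 0 0 0 0;.6 0 0 0 0 0;.25 0 0 0 0 0;0 0 0 0 0 0;0 0 0 0 0 0' 
python3 -m crank '0 0 0.3 0 0 0;0 0 .6 0 0 0;0 0 .4 0 0 0;0 0 0 0 0 0;0 0 0 0 0 0' 
python3 go.py .5625 .348 .105 87.9
```

```text
t: 38.05
tcp_pos: [0.5631, 0.3457, 0.2207]
tool_rot: [0.72, 0.694, -0.001, 0.0]
force: [-0.1, -0.5, 0.1]
finger_gap: 0.671
gripper_force: 0.0
t: 38.55
tcp_pos: [0.5635, 0.3453, 0.1686]
tool_rot: [0.72, 0.694, -0.001, -0.0]
force: [0.0, -0.4, -0.0]
finger_gap: 0.675
gripper_force: 0.0
t 38.55 tcp [0.5635 0.3453 0.1686] F [ 0.  -0.4 -0. ] gap 0.675 gf 0.0 psi [-1.7994e+02  3.0000e-02  8.7840e+01]
shift in current frame (units) [ 0.068 -0.025  1.59 ]  in goal frame [ 0.067 -0.026  1.59 ] turn units (max .095/row) [-0.0007  0.0004 -0.0007]
```

```bash

python3 -m crank '.06 -.02 0.4 0 0 0;0 0 .5 0 0 0;0 0 .4 0 0 0;0 0 .27 0 0 0;0 0 0 0 0 0' >/dev/null
python3 -m crank '0 0 0 0 0 0;0 0 0 0 0 0;0 0 0 0 0 0;0 0 0 0 0 0;0 0 0 0 0 0' -1 40
python3 go.py .5625 .348 .105 87.9
```

```text
t: 39.55
tcp_pos: [0.5637, 0.3492, 0.1075]
tool_rot: [0.72, 0.694, 0.001, 0.001]
force: [0.8, 0.3, 4.3]
finger_gap: 0.243
gripper_force: 39.2
t 39.55 tcp [0.5637 0.3492 0.1075] F [0.8 0.3 4.3] gap 0.243 gf 39.2 psi [ 1.7985e+02 -7.0000e-02  8.7910e+01]
shift in current frame (units) [-0.031 -0.029  0.061]  in goal frame [-0.031 -0.029  0.061] turn units (max .095/row) [ 0.0017 -0.0008  0.0002]
```

```bash

python3 -m crank '0 -.458 .097 0 0 0;0 -.378 .275 0 0 0;0 -.234 .405 0 0 0;0 -.049 .465 0 0 0;0 .145 .445 0 0 0'
python3 go.py .5637 .3492 .1075 87.9
```

```text
t: 40.05
tcp_pos: [0.5302, 0.3505, 0.0407]
tool_rot: [0.719, 0.695, 0.006, 0.004]
force: [10.5, -5.7, 9.3]
finger_gap: 0.238
gripper_force: 42.1
t 40.05 tcp [0.5302 0.3505 0.0407] F [10.5 -5.7  9.3] gap 0.238 gf 42.1 psi [ 1.7918e+02 -1.4000e-01  8.8050e+01]
shift in current frame (units) [ 1.000e-03  8.610e-01 -1.657e+00]  in goal frame [-1.000e-03  8.380e-01 -1.669e+00] turn units (max .095/row) [ 0.0091 -0.0016  0.0017]
```

```bash

python3 -m crank '0 .313 .348 0 0 0;0 .427 .19 0 0 0;0 .468 0 0 0 0;0 .427 -.19 0 0 0;0 .313 -.348 0 0 0'
python3 -m crank '0 .145 -.445 0 0 0;0 -.049 -.465 0 0 0;0 -.234 -.405 0 0 0;0 -.378 -.275 0 0 0;0 -.458 -.097 0 0 0'
python3 -c "
from h import *
import m
s=snap('side')
s=snap('top')
m.rects(s,.075,.087,(.45,.68,.165,.22));m.rects(s,.1155,.15,(.45,.7,.3,.45))"
python3 go.py .5637 .3492 .1075 87.9
```

```text
t: 40.55
tcp_pos: [0.6038, 0.3477, 0.0352]
tool_rot: [0.72, 0.694, 0.002, 0.001]
force: [11.3, 1.6, -14.6]
finger_gap: 0.242
gripper_force: 40.9
t: 41.05
tcp_pos: [0.5662, 0.3489, 0.1085]
tool_rot: [0.72, 0.694, 0.004, 0.002]
force: [4.2, -0.7, -7.9]
finger_gap: 0.239
gripper_force: 41.4
0.075 [179 161  16  69] [0.559  0.1872 0.0824] [564.3 189.3] [226.1  46.7] 0.12
0.1155 [133 188  17  15] [0.5588 0.3277 0.1319] [564.8 327.3] [45. 50.] 17.94
t 41.15 tcp [0.5608 0.3493 0.1069] F [-2.5  1.   5.3] gap 0.24 gf 42.9 psi [-1.7991e+02 -4.0000e-02  8.7930e+01]
shift in current frame (units) [-0.001  0.071 -0.016]  in goal frame [-0.001  0.071 -0.016] turn units (max .095/row) [-0.001  -0.0005  0.0003]
```

```bash

python3 -m crank '0 -.458 .097 0 0 0;0 -.378 .275 0 0 0;0 -.234 .405 0 0 0;0 -.049 .465 0 0 0;0 .145 .445 0 0 0' >/dev/null
python3 -m crank '0 .313 .348 0 0 0;0 .427 .19 0 0 0;0 .468 0 0 0 0;0 .427 -.19 0 0 0;0 .313 -.348 0 0 0'
python3 -m crank '0 .145 -.445 0 0 0;0 -.049 -.465 0 0 0;0 -.234 -.405 0 0 0;0 -.378 -.275 0 0 0;0 -.458 -.097 0 0 0' >/dev/null
python3 -m crank '0 0 0 0 0 0;0 0 0 0 0 0;0 0 0 0 0 0;0 0 0 0 0 0;0 0 0 0 0 0'
python3 -m crank '0 -.458 .097 0 0 0;0 -.378 .275 0 0 0;0 -.234 .405 0 0 0;0 -.049 .465 0 0 0;0 .145 .445 0 0 0' 
python3 -m crank '0 .313 .348 0 0 0;0 .427 .19 0 0 0;0 .468 0 0 0 0;0 .427 -.19 0 0 0;0 .313 -.348 0 0 0'
python3 go.py .5637 .3492 .1075 87.9
```

```text
t: 42.15
tcp_pos: [0.6038, 0.3477, 0.035]
tool_rot: [0.72, 0.694, 0.001, 0.0]
force: [10.4, 1.3, -13.2]
finger_gap: 0.239
gripper_force: 41.0
t: 43.15
tcp_pos: [0.5618, 0.3493, 0.1068]
tool_rot: [0.72, 0.694, -0.001, -0.001]
force: [-4.2, 0.6, 9.1]
finger_gap: 0.24
gripper_force: 43.2
t: 43.65
tcp_pos: [0.5307, 0.3505, 0.0398]
tool_rot: [0.719, 0.695, 0.005, 0.004]
force: [11.4, -6.2, 8.5]
finger_gap: 0.243
gripper_force: 43.3
t: 44.15
tcp_pos: [0.6037, 0.3476, 0.0348]
tool_rot: [0.72, 0.694, 0.001, 0.0]
force: [8.6, 1.6, -13.2]
finger_gap: 0.242
gripper_force: 41.1
t 44.15 tcp [0.6037 0.3476 0.0348] F [  8.6   1.6 -13.2] gap 0.242 gf 41.1 psi [ 1.7993e+02 -5.0000e-02  8.7920e+01]
shift in current frame (units) [ 0.004 -0.999 -1.819]  in goal frame [ 0.002 -1.001 -1.818] turn units (max .095/row) [ 0.0007 -0.0006  0.0002]
```

Last third slowly, stop just at the top, then settle.

```bash

python3 -m crank '0 .145 -.445 0 0 0;0 -.049 -.465 0 0 0;0 -.234 -.405 0 0 0;0 -.2 -.16 0 0 0;0 -.178 -.115 0 0 0'
python3 -m crank '0 -.23 -.07 0 0 0;0 -.115 -.02 0 0 0;0 -.115 0 0 0 0;0 0 0 0 0 0;0 0 0 0 0 0'
python3 go.py .5637 .3492 .1075 87.9
```

```text
t: 44.65
tcp_pos: [0.5866, 0.3483, 0.1046]
tool_rot: [0.72, 0.694, 0.004, 0.003]
force: [5.0, -0.2, 3.7]
finger_gap: 0.245
gripper_force: 42.6
t: 45.15
tcp_pos: [0.5695, 0.3491, 0.1078]
tool_rot: [0.72, 0.694, 0.005, 0.004]
force: [7.5, -1.2, 4.5]
finger_gap: 0.236
gripper_force: 42.6
t 45.15 tcp [0.5695 0.3491 0.1078] F [ 7.5 -1.2  4.5] gap 0.236 gf 42.6 psi [ 1.7925e+02 -1.4000e-01  8.7950e+01]
shift in current frame (units) [-0.002 -0.146  0.006]  in goal frame [-0.002 -0.146  0.008] turn units (max .095/row) [ 0.0083 -0.0016  0.0006]
```

```bash

python3 -m crank '0 0 0 0 0 0;0 0 0 0 0 0;0 0 0 0 0 0;0 0 0 0 0 0;0 0 0 0 0 0' 0.2
python3 -m crank '0 0 -.2 0 0 0;0 0 -.6 0 0 0;0 0 -.9 0 0 0;0 0 -.9 0 0 0;.9 0 -.7 0 0 0' 
python3 -m crank '.9 0 0 0 0 -.095;.3 0 0 0 0 -.095;0 0 0 0 0 -.095;0 0 0 0 0 -.095;0 0 0 0 0 -.095' >/dev/null
python3 -m crank '0 0 0 0 0 -.095;0 0 0 0 0 -.095;0 0 0 0 0 -.095;0 0 0 0 0 -.095;0 0 0 0 0 -.095'  >/dev/null
python3 -m crank '0 0 0 0 0 -.05;0 0 0 0 0 0;0 0 0 0 0 0;0 0 0 0 0 0;0 0 0 0 0 0' 
python3 - <<'E'
from m import *
o=[]
for n in('top','side'):
    s=snap(n); print(n)
    rects(s,.075,.0905,(.44,.53,.03,.17)); rects(s,.075,.0905,(.59,.67,.03,.17))
    rects(s,.1005,.112,(.4,.72,.2,.31)); rects(s,.116,.15,(.45,.7,.2,.45)); rects(s,.08,.087,(.4,.72,.165,.22))
    X=cloud(s); P=X[(X[...,2]>.084)&(X[...,2]<.0915)&(X[...,1]>.03)&(X[...,1]<.2)]
    for lo,hi in((.41,.437),(.68,.71)):
        Q=P[(P[:,0]>lo)&(P[:,0]<hi)]; print('pocket',lo,len(Q),Q.mean(0).round(4),np.percentile(Q[:,1],[2,98]).round(4)) if len(Q) else 0
    a=s['image'][140:250,115:250] if n=='top' else s['image'][75:195,230:355]
    o.append(cv2.resize(a,(400,400),interpolation=cv2.INTER_CUBIC))
cv2.imwrite('pics/j2.png',np.hstack(o)[...,::-1])
E
python3 go.py .565 .252 .2 177.9
```

```text
t: 45.65
tcp_pos: [0.5621, 0.3486, 0.1054]
tool_rot: [0.72, 0.694, -0.001, -0.0]
force: [1.8, 0.3, 0.6]
finger_gap: 0.6
gripper_force: 0.7
t: 46.15
tcp_pos: [0.5635, 0.3815, 0.2406]
tool_rot: [0.721, 0.693, -0.001, 0.0]
force: [1.2, 1.0, -0.2]
finger_gap: 0.595
gripper_force: 0.0
t: 47.65
tcp_pos: [0.5636, 0.4326, 0.238]
tool_rot: [0.019, 1.0, -0.0, -0.0]
force: [0.4, 0.6, -0.3]
finger_gap: 0.6
gripper_force: 0.0
top
0.075 [192 205  43  28] [0.4815 0.0933 0.084 ] [484.6 100.1] [138.9  88.9] 89.95
0.075 [193 163  42  24] [0.6329 0.1018 0.0835] [630.7 100. ] [138.4  77. ] 89.36
0.1005 [159 148  23  90] [0.5642 0.2376 0.1041] [571.3 240.3] [ 70.4 292.9] 89.73
0.116 [161 182   7  23] [0.5649 0.2507 0.1321] [565.4 252.5] [19.1 70.2] 87.46
0.116 [124 186  30   8] [0.5772 0.3345 0.1306] [578.2 335.3] [92.4 23.1] 85.84
0.08 [187 161   8  70] [0.5564 0.1757 0.0836] [562.4 176.6] [ 22.1 229.3] 89.79
pocket 0.41 111 [0.4237 0.1078 0.0888] [0.0337 0.1865]
pocket 0.68 128 [0.6928 0.1046 0.0886] [0.0397 0.1838]
side
0.075 [254 139  31  35] [0.4816 0.0954 0.0833] [483.9 100. ] [ 88.3 138.9] 0.96
0.075 [301 138  26  35] [0.6314 0.106  0.083 ] [633.5 101.4] [ 78.2 139.8] 2.76
0.1005 [246 114  90  15] [0.5642 0.2339 0.1034] [565.6 235.5] [ 66.4 285.8] 88.77
0.116 [289  86   7  20] [0.5748 0.327  0.1294] [575.2 333.9] [93.1 19.7] 85.54
0.116 [280 109  22   8] [0.5631 0.245  0.1288] [563.7 247.4] [23.  66.7] 87.85
0.08 [254 129  68  13] [0.5439 0.1766 0.083 ] [549.6 191.8] [208.8  53.6] 0.2
pocket 0.41 118 [0.4232 0.1083 0.0886] [0.0328 0.1749]
pocket 0.68 115 [0.6911 0.1075 0.0887] [0.0387 0.1947]
t 47.75 tcp [0.5638 0.4326 0.238 ] F [-0.6  0.  -0.1] gap 0.599 gf 0.0 psi [-1.7999e+02 -1.0000e-02  1.7789e+02]
shift in current frame (units) [-0.197 -4.511  0.95 ]  in goal frame [-0.196 -4.511  0.949] turn units (max .095/row) [-0.0001 -0.0001 -0.0001]
```

View pics/j2.png

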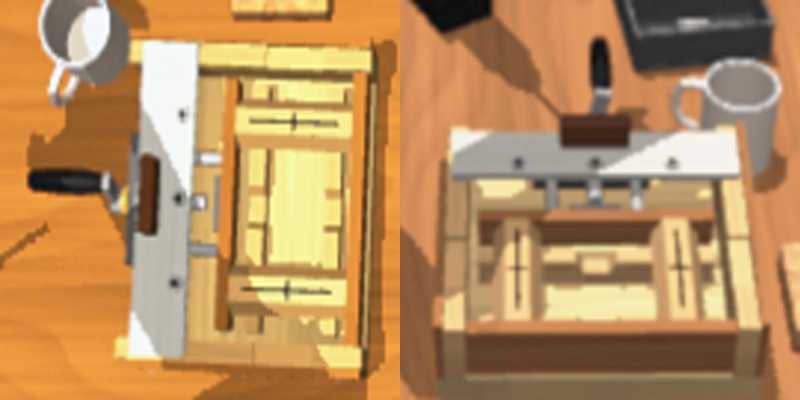

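```bash

python3 -m crank '0 -.7 0 0 0 0;-.1 -.95 0 0 0 0;-.1 -.95 0 0 0 0;0 -.95 0 0 0 0;0 -.7 0 0 0 0' -.3
python3 -m crank '0 -.25 .3 0 0 0;0 0 .3 0 0 0;0 0 .3 0 0 0;0 0 0 0 0 0;0 0 0 0 0 0' 
python3 go.py .565 .251 .109 177.9
```

```text
t: 48.25
tcp_pos: [0.5655, 0.2603, 0.238]
tool_rot: [0.019, 1.0, -0.0, -0.0]
force: [0.5, -0.5, -0.1]
finger_gap: 0.352
gripper_force: 0.0
t: 48.75
tcp_pos: [0.565, 0.2534, 0.2013]
tool_rot: [0.018, 1.0, -0.0, -0.001]
force: [-0.5, -0.4, -0.2]
finger_gap: 0.352
gripper_force: 0.0
t 48.75 tcp [0.565  0.2534 0.2013] F [-0.5 -0.4 -0.2] gap 0.352 gf 0.0 psi [-1.7999e+02 -6.0000e-02  1.7799e+02]
shift in current frame (units) [-0.004 -0.061  2.307]  in goal frame [-2.000e-03 -6.100e-02  2.307e+00] turn units (max .095/row) [-0.0001 -0.0007  0.001 ]
```

```bash

python3 -m crank '0 -.05 .5 0 0 0;0 0 .5 0 0 0;0 0 .3 0 0 0;0 0 .2 0 0 0;0 0 0 0 0 0'
python3 -m crank '0 0 .3 0 0 0;0 0 .3 0 0 0;0 0 .1 0 0 0;0 0 0 0 0 0;0 0 0 0 0 0' 
python3 -m crank '0 0 0 0 0 0;0 0 0 0 0 0;0 0 0 0 0 0;0 0 0 0 0 0;0 0 0 0 0 0' -1 40
python3 go.py .565 .251 .109 177.9
python3 - <<'E'
from m import *
for n in('top','side'):
    s=snap(n);rects(s,.0995,.112,(.4,.72,.2,.31))
E
```

```text
t: 49.25
tcp_pos: [0.5648, 0.2507, 0.1411]
tool_rot: [0.018, 1.0, -0.0, -0.001]
force: [-0.9, -0.4, 0.1]
finger_gap: 0.348
gripper_force: 0.0
t: 49.75
tcp_pos: [0.5653, 0.2505, 0.1139]
tool_rot: [0.018, 1.0, 0.0, 0.0]
force: [-0.0, 0.2, -1.3]
finger_gap: 0.349
gripper_force: 0.0
t: 50.25
tcp_pos: [0.5656, 0.2505, 0.1145]
tool_rot: [0.018, 1.0, 0.0, 0.001]
force: [0.1, -0.3, 2.4]
finger_gap: 0.203
gripper_force: 40.8
t 50.25 tcp [0.5656 0.2505 0.1145] F [ 0.1 -0.3  2.4] gap 0.203 gf 40.8 psi [1.7999e+02 6.0000e-02 1.7792e+02]
shift in current frame (units) [0.017 0.012 0.137]  in goal frame [0.016 0.012 0.137] turn units (max .095/row) [0.0001 0.0007 0.0002]
0.0995 [162 148  20  42] [0.6533 0.235  0.1036] [650.  238.4] [ 63.9 135.9] 87.62
0.0995 [154 193  25  49] [0.4831 0.2403 0.1036] [490.5 249.2] [ 72.6 158.7] 86.73
0.0995 [246 111  92  18] [0.5638 0.2356 0.1029] [569.3 237. ] [294.8  76.5] 0.79
```

```bash

python3 -m crank '0 -.2 0 0 0 0;0 -.4 0 0 0 0;0 -.4 0 0 0 0;0 -.4 0 0 0 0;0 -.4 0 0 0 0'
python3 -m crank '0 -.4 0 0 0 0;0 -.4 0 0 0 0;0 -.3 0 0 0 0;0 -.2 0 0 0 0;0 0 0 0 0 0'
python3 go.py .56 .115 .1145 177.9
python3 - <<'E'
from m import *
for n in('top','side'):
    s=snap(n);rects(s,.0985,.112,(.4,.72,.05,.18))
E
```

```text
t: 50.85
tcp_pos: [0.5629, 0.1775, 0.1144]
tool_rot: [0.019, 1.0, 0.001, 0.0]
force: [1.3, 3.9, 4.9]
finger_gap: 0.199
gripper_force: 41.1
t: 51.35
tcp_pos: [0.5607, 0.1241, 0.1144]
tool_rot: [0.019, 1.0, -0.0, 0.0]
force: [1.2, -0.7, 6.1]
finger_gap: 0.2
gripper_force: 41.3
t 51.35 tcp [0.5607 0.1241 0.1144] F [ 1.2 -0.7  6.1] gap 0.2 gf 41.3 psi [-179.95    0.    177.81]
shift in current frame (units) [ 0.008 -0.228 -0.001]  in goal frame [ 0.008 -0.228 -0.001] turn units (max .095/row) [-0.0005  0.     -0.001 ]
0.0985 [189 149  39  40] [0.6609 0.1058 0.1029] [648.6 119.1] [125.6 128.7] 87.17
0.0985 [197 197  21  42] [0.4787 0.1091 0.1034] [487.3 116.8] [ 60.9 134.7] 87.9
0.0985 [191 240  37   4] [0.4097 0.1088 0.1024] [409.6 110.3] [116.8   9.7] 89.6
0.0985 [245 132  99  30] [0.5667 0.1083 0.1023] [564.4 124.7] [124.  293.3] 86.17
0.0985 [241 145   3  21] [0.4072 0.0905 0.101 ] [407.6  93.6] [86.   6.2] 89.05
```

```bash

python3 -m crank '0 -.05 .02 0 0 0;0 -.05 .02 0 0 0;0 -.04 0 0 0 0;0 0 0 0 0 0;0 0 0 0 0 0'
python3 -m crank '0 -.025 .02 0 0 0;0 -.025 0 0 0 0;0 0 0 0 0 0;0 0 0 0 0 0;0 0 0 0 0 0'
python3 -m crank '0 -.025 0 0 0 0;0 -.025 0 0 0 0;0 0 0 0 0 0;0 0 0 0 0 0;0 0 0 0 0 0'
python3 go.py .56 .115 .1145 177.9
```

```text
t: 51.95
tcp_pos: [0.5609, 0.1217, 0.1143]
tool_rot: [0.019, 1.0, 0.002, 0.001]
force: [-0.6, 8.0, 13.7]
finger_gap: 0.202
gripper_force: 42.3
t: 52.45
tcp_pos: [0.5611, 0.1206, 0.1142]
tool_rot: [0.02, 1.0, 0.003, 0.002]
force: [-1.3, 11.1, 17.7]
finger_gap: 0.202
gripper_force: 42.9
t: 52.95
tcp_pos: [0.5614, 0.1185, 0.1141]
tool_rot: [0.02, 1.0, 0.002, 0.002]
force: [-0.6, 11.1, 17.4]
finger_gap: 0.201
gripper_force: 42.8
t 52.95 tcp [0.5614 0.1185 0.1141] F [-0.6 11.1 17.4] gap 0.201 gf 42.8 psi [179.71   0.2  177.75]
shift in current frame (units) [ 0.03  -0.088 -0.01 ]  in goal frame [ 0.031 -0.088 -0.009] turn units (max .095/row) [ 0.0032  0.0023 -0.0016]
```

```bash

python3 -m crank '0 -.025 0 0 0 0;0 0 0 0 0 0;0 -.025 0 0 0 0;0 0 0 0 0 0;0 0 0 0 0 0'
python3 -m crank '0 -.025 0 0 0 0;0 0 0 0 0 0;0 -.025 0 0 0 0;0 0 0 0 0 0;0 0 0 0 0 0'
python3 go.py .56 .115 .1145 177.9
```

```text
t: 53.45
tcp_pos: [0.5615, 0.1163, 0.114]
tool_rot: [0.019, 1.0, 0.002, 0.002]
force: [-1.6, 9.3, 15.8]
finger_gap: 0.198
gripper_force: 42.7
t: 53.95
tcp_pos: [0.5584, 0.1115, 0.1102]
tool_rot: [0.018, 1.0, -0.001, -0.002]
force: [-0.0, 0.3, -2.8]
finger_gap: 0.197
gripper_force: 40.1
t 53.95 tcp [0.5584 0.1115 0.1102] F [-0.   0.3 -2.8] gap 0.197 gf 40.1 psi [-179.92   -0.25  177.89]
shift in current frame (units) [-0.036  0.089 -0.107]  in goal frame [-0.037  0.089 -0.107] turn units (max .095/row) [-0.0009 -0.0027 -0.0001]
```

```bash

python3 -m crank '0 0 .03 0 0 0;0 0 0 0 0 0;0 0 .02 0 0 0;0 0 0 0 0 0;0 0 0 0 0 0'
python3 -m crank '0 0 0 0 0 0;0 0 0 0 0 0;0 0 0 0 0 0;0 0 0 0 0 0;0 0 0 0 0 0' -.3
python3 -m crank '0 0 -.3 0 0 0;0 0 -.6 0 0 0;0 0 -1 0 0 0;0 0 -1 0 0 0;0 .9 -.5 0 0 0'
python3 -m crank '0 1 0 0 0 0;0 1 0 0 0 0;0 1 0 0 0 0;0 1 0 0 0 0;0 1 0 0 0 0'
python3 - <<'E'
from m import *
o=[]
for n in('top','side'):
    s=snap(n);X=cloud(s)
    for lo,hi in((.44,.52),(.61,.68)):
        m=(X[...,0]>lo)&(X[...,0]<hi)&(X[...,1]>.082)&(X[...,1]<.12); print(n,lo,np.percentile(X[m][:,2],[5,50,95]).round(4))
    m=(X[...,0]>.43)&(X[...,0]<.69)&(X[...,1]>.06)&(X[...,1]<.14)&(X[...,2]>.093)&(X[...,2]<.1005); Q=X[m]
    print(cv2.minAreaRect((Q[:,:2]*1000).astype(np.float32))); rects(s,.112,.15,(.45,.7,.05,.45))
    a=s['image'][140:250,115:250] if n=='top' else s['image'][75:195,230:355]
    o.append(cv2.resize(a,(400,400),interpolation=cv2.INTER_CUBIC))
cv2.imwrite('pics/j3.png',np.hstack(o)[...,::-1])
E
```

```text
t: 54.45
tcp_pos: [0.5602, 0.1129, 0.1095]
tool_rot: [0.018, 1.0, -0.0, -0.0]
force: [-0.2, -1.0, -0.8]
finger_gap: 0.199
gripper_force: 40.5
t: 54.95
tcp_pos: [0.5603, 0.113, 0.1096]
tool_rot: [0.018, 1.0, 0.0, 0.0]
force: [-0.1, -0.0, -0.6]
finger_gap: 0.354
gripper_force: 0.0
t: 55.45
tcp_pos: [0.5639, 0.1464, 0.2503]
tool_rot: [0.02, 1.0, -0.001, 0.004]
force: [1.2, 0.5, -0.2]
finger_gap: 0.355
gripper_force: 0.0
t: 55.95
tcp_pos: [0.5686, 0.3504, 0.2467]
tool_rot: [0.018, 1.0, 0.0, 0.0]
force: [0.7, -0.4, 0.4]
finger_gap: 0.352
gripper_force: 0.0
top 0.44 [0.0923 0.0977 0.1031]
top 0.61 [0.0922 0.0976 0.1024]
((560.1611328125, 100.5439682006836), (79.05320739746094, 259.3222351074219), 89.60426330566406)
0.112 [204 184   7  22] [0.5597 0.1136 0.1274] [559.6 114.9] [19.3 68.2] 88.98
0.112 [126 186  28   8] [0.5764 0.3268 0.1303] [577.8 332.7] [86.4 22.8] 86.32
side 0.44 [0.0282 0.0961 0.1007]
side 0.61 [0.0277 0.0961 0.1003]
((560.6193237304688, 99.5355453491211), (72.2770767211914, 258.9798889160156), 88.99821472167969)
0.112 [289  86   7  21] [0.5747 0.3256 0.1291] [575.  331.5] [89.9 19.8] 85.64
0.112 [281 140  24   9] [0.5584 0.1083 0.1247] [558.7 110. ] [69.5 25.4] 1.36
```

View pics/j3.png

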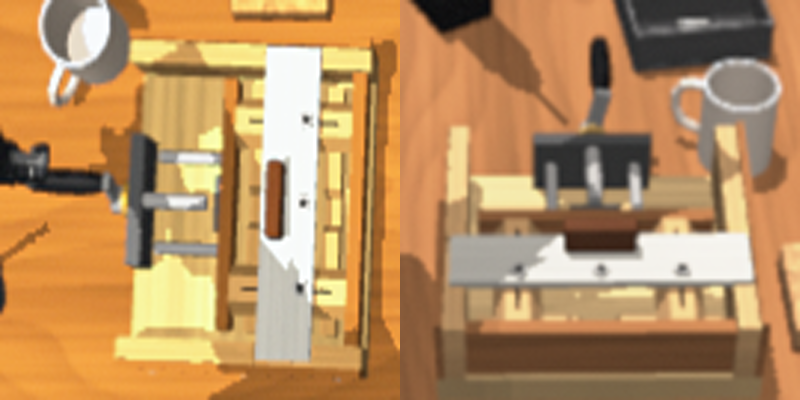

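```bash
python3 -m crank '0 0 0 0 0 0;0 0 0 0 0 0;0 0 0 0 0 0;0 0 0 0 0 0;0 0 0 0 0 0' >/dev/null; python3 -c "
from station import manip
print(manip.sign_off())"
```

```text
the job is handed in; nothing more can be done
None
```

I handed the job in at about 56 s: both blanks lie in cradles with the mark up, the crank is wound to its stop with the clamp bar against them, and the drill plate has dropped into its pocket; `sign_off` gave no verdict, so I don't know the judged result.

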